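# Start a cleaning run of mainspring barrels

### The job

Collect all the brass mainspring barrels lying on the bench in the steel drop cup, then hold the cup level over the steel basket of the parts cleaner and press its release tab onto the upright post beside the basket, so that the hinged bottom swings open and every barrel falls into the basket. Stand the empty cup upright on the middle of its rubber mat again, then slide the aluminium splash screen from its wooden rack down into the upright guides behind the basket until it sits fully home, and finally turn the timer's knob clockwise past its click to the run position. Leave the other things on the bench where they stand.

Things in the scene. Friction and masses are not known exactly. Their poses are not given: they have to be found in the camera images.
- barrel1: brass mainspring barrel: drum 22 mm across, 12 mm tall, with a steel arbor stub 8 mm across standing 6 mm out of its top, 30 g; starts upright on the bench; origin at the centre of its underside, z up the arbor. Some starts have fewer barrels (an absent one reads None)
- barrel2: brass mainspring barrel: drum 22 mm across, 12 mm tall, with a steel arbor stub 8 mm across standing 6 mm out of its top, 30 g; starts upright on the bench; origin at the centre of its underside, z up the arbor. Some starts have fewer barrels (an absent one reads None)
- barrel3: brass mainspring barrel: drum 22 mm across, 12 mm tall, with a steel arbor stub 8 mm across standing 6 mm out of its top, 30 g; starts upright on the bench; origin at the centre of its underside, z up the arbor. Some starts have fewer barrels (an absent one reads None)
- barrel4: brass mainspring barrel: drum 22 mm across, 12 mm tall, with a steel arbor stub 8 mm across standing 6 mm out of its top, 30 g; starts upright on the bench; origin at the centre of its underside, z up the arbor. Some starts have fewer barrels (an absent one reads None)
- barrel5: brass mainspring barrel: drum 22 mm across, 12 mm tall, with a steel arbor stub 8 mm across standing 6 mm out of its top, 30 g; starts upright on the bench; origin at the centre of its underside, z up the arbor. Some starts have fewer barrels (an absent one reads None)
- barrel6: brass mainspring barrel: drum 22 mm across, 12 mm tall, with a steel arbor stub 8 mm across standing 6 mm out of its top, 30 g; starts upright on the bench; origin at the centre of its underside, z up the arbor. Some starts have fewer barrels (an absent one reads None)
- cup: steel drop cup, 62 x 58 mm, 60 mm tall, 210 g, open on top (mouth 52 x 52 mm). Its hinged bottom lies 16 mm above its underside, between the side walls (+y, -y) that serve as feet. On its -x side a black handle, 24 mm (x) by 14 mm (y), rises from 46 to 100 mm above the underside; under it a release tab 30 mm wide, 36 mm long sticks out to -x. Origin at the centre of its underside, z up
- cup_grip (a point): on the cup's handle, 84 mm above the underside and 41.5 mm to the cup's -x side: the place to pinch it, fingers closing along the cup's y (14 mm wide)
- flap (a joint): angle of the cup's bottom flap: 0 shut, 1.1 rad fully open. Flap and tab are one lever, hinged along y 29 mm to the cup's -x side, 16 mm above its underside, held shut by a spring (0.08 Nm, 0.135 Nm when open). Lowering the cup with its tab on the post (4 to 8 N) swings the flap up to 50 mm below the hinge; the load slides off towards the cup's +x. Lifted off, it springs shut
- mat: black rubber mat 140 x 140 mm, 2 mm thick, fixed; the cup starts on it; origin at the centre of its underside. The cup belongs within 35 mm of its centre
- cleaner: parts cleaner, fixed: grey base plate (x -85 to +115 mm, y +-75 mm, 10 mm thick) with a square steel basket (inside 104 x 104 mm, centred on the origin, floor 10 mm and rim 70 mm above the bench, walls 4 mm), a steel post on its -x side and two upright aluminium guides on its +x side; origin on the bench under the basket's centre
- post_top (a point): round tip of the release post, 10 mm across, 110 mm above the bench, 64 mm to the cleaner's -x side of the basket's centre
- drop (a point): where the centre of the cup's underside is to come, cup level, axes parallel to the cleaner's: 13 mm to the -x side of the basket's centre, 79 mm above the bench. The post is then under the tab, 22 mm out from its hinge. Coming from above, the tab (drooping 20 degrees) meets the post with the cup's underside about 104 mm above the bench; the flap is about 0.7 rad open at 88 mm, 1.0 rad at 79 mm
- screen: aluminium splash screen: plate 4 (x) x 90 (y) x 75 mm (z), 70 g, with a black grip block 10 x 40 x 28 mm on its upper edge (103 mm tall overall; pinch it along x, 91 mm up). Starts upright in a fixed wooden rack 60 x 100 mm, 38 mm tall, in a groove 26 mm deep along its y, lower edge 12 mm above the bench. Either face may go forward. Origin at the middle of its lower edge
- seat (a point): floor of the screen guides, at their middle, 14 mm above the bench and 85 mm to the cleaner's +x side of the basket's centre; axes as the cleaner's. The screen's origin comes here when fully home. Guides at +y and -y, 93 mm apart, slots 6.5 mm wide (along x), tops 75 mm above the bench with flared lead-ins up to 88 mm (18 mm wide at the top)
- knob (a joint): angle of the timer's knob: 0 rest, 1.2 rad run (end stop), growing clockwise seen from above. A sprung detent resists up to 0.1 Nm until half way (0.6 rad) and then snaps it on to 1.2; let go before, it springs back to 0
- knob_grip (a point): on the axis of the knob in the middle of a fixed grey timer box (100 x 100 x 40 mm), 71 mm above the bench, inside the knob's bar grip, which is 44 mm long, 14 mm thick and reaches from 51 to 81 mm above the bench; the bar lies along this point's x axis, which turns with the knob
- loupe: bystander: black eye loupe, 38 mm across, 30 mm tall
- jar: bystander: small clear jar with metal lid, 44 mm across, 45 mm tall
- driver: bystander: screwdriver 130 mm long lying on the bench
- holder: bystander: aluminium ring, 48 mm across, 16 mm tall
- anvil: bystander: dark steel staking block 50 x 50 mm, 32 mm tall
- oil: bystander: amber oil bottle, 36 mm across, 60 mm tall
- weight: bystander: steel weight, 36 mm across, 36 mm tall

How it is judged:
By the outcome, as a careful person would: the job done as asked, in the order asked, and still so for the second after the job is handed in, with the robot touching nothing.
Of barrel1, barrel2, barrel3, barrel4, barrel5, barrel6 only 4 to 6 are there at a start; the rules pass over those that are not, and their reading is None.
At some moment in a run one of barrel1, barrel2, barrel3, barrel4, barrel5, barrel6 may be knocked a few centimetres aside while the robot is not near it.
It also fails if it takes over 210 s, if anything falls off the work surface, if the arm or the gripper's body presses on something with over 40 N, if the wrist force passes 120 N, or if a joint passes its speed limit or range.

### The arm

A 6-joint arm with a two-finger parallel gripper is mounted at the origin on the work surface. World frame = base frame: x ahead of the robot, y to its left, z up, the work surface at z = 0. Lengths are in m, angles in rad, forces in N, time in s.
With the tool pointing down it reaches from about 0.35 to 0.85 m from the base axis. Payload 8.1 kg.
Tool frame: the origin (TCP) lies at the very end of the fingers, on their centre line; the grasp point (between the pads) lies 19 mm behind it; z points along the fingers, y is the direction in which the jaws open and shut (so a half turn about z gives the same grasp; the last joint's range is limited). The gripper opens to 93 mm and grips with 3 to 60 N. Pads are 15 mm wide; open, the fingers measure 128 mm over their backs; the gripper's body (75 mm by 188 mm) begins 65 mm behind the grasp point.
Start: joints at [1.033, 0.13, 1.488, -0, 1.523, -0.085], TCP at [0.262, 0.54, 0.219] pointing down, gripper open.
Joint ranges: [-2.96, 2.96], [-0.89, 2.26], [0.02, 2.5], [-1.34, 4.48], [0, 2.73], [-2.66, 2.66]. Speed limits (rad/s): [2.39, 2.39, 2.79, 3.14, 3.14, 3.14].

### API

Orientations are given as a rotation vector (axis times angle).
In Python, from plant import * gives the robot as it stands.
- The arm moves only by the tool apply_moves, never from a script. Its argument "commands" is one flat list of numbers, 7 for each row, row after row: the shift along the world's x, y, z in cm, then the turn, a rotation vector about the world's x, y, z in rad, then the finger opening in cm, from 0 to 9.3. A call has 1 to 8 rows; each row shifts and turns the pose as measured when the row begins; what a row does not reach is not made up. A row lasts 1/8 s, in which the tool goes at most 62.5 mm and 10.7 degrees, less where a joint would pass 70% of its speed; a pose out of reach is approached as far as the arm can. A call with a gripper value outside its range is refused whole. The fingers move at their own pace and stop on an object; "squeeze" is the grip in N (left out, the last holds). Time passes only in rows, so rows that do not move let the fingers close. It gives the time, the measured TCP pose, the force and the opening at its end, in the units of the state.
- read_state(): the state, without advancing time (a new reading comes with each control period).
- read_camera(name): name is "side" or "top" or "wrist"; returns (picture, depth): 400x640x3 uint8, blue, green, red; 400x640 float32, m along the optical axis (not along the pixel's ray), 0 where there is no reading.
- camera_model(name): a dict with "intrinsics" (3x3 intrinsics, pixels), "dist_coeffs" ([k1, k2, p1, p2, k3] as OpenCV has them; the pictures are not rectified), "R" (3x3) and "t" (3): a world point X has camera coordinates R X + t. Camera axes: x right, y down, z forward; pixel columns grow to the right and rows downward; lengths in m; the calibration is good to about 2 mm. A picture is of the moment at which its call begins: read the wrist's pose just before it. camera_model takes no time and is no camera call; for the wrist camera it gives the pose at the moment of the call.
- close_job(): hands the job in, once; it reports no verdict.
Trained networks look in the newest picture that a camera, given by its name, has taken for a name from the list of things; names that differ only in an ending like _2 or _b are one class to them, and where a whole thing is asked for, a point or a joint stands for the part that bears it (a point fixed in the world has none). Each returns a list of dicts, best first, with "conf" (0 to 1); they miss things now and then, are a little off and sometimes report something else, mostly with a low value. They report only what shows in the picture. A call takes as long as a camera call.
- find_in(query, camera): "point" ([x, y, z] in m, in the coordinates of the camera as it stood for that picture, good to about 4 mm: the middle of the surface that is visible of it).
- cut_out(query, camera): "mask" (400x640 bool, what is visible of it).
- spot_point(query, camera): "point" ([x, y, z] in m, in the coordinates of the camera as it stood for that picture, good to about 4 mm: a listed point, or the origin of a listed thing).
The state is a dict: "t": time; "q": joint angles; "dq": joint speeds; "joint_torque": joint torques, N m; "tool_pos": TCP position; "orientation": TCP orientation; "force": force on the tool from outside, world axes, zero at the start; "wrist_torque": the same for the moment, N m; "opening": finger opening in m.
Only numpy, scipy, OpenCV 4.12 (cv2) and the standard library are available. Lean on these libraries where they do the work, as an engineer would, in place of code of your own. Each camera call takes 0.05 s, during which the arm holds its last target. There are 200 camera calls.

## Working session

There is one attempt and no reset: what is moved stays moved. The work goes in short steps, Python scripts to look and compute and a tool call to move; the robot and the scene stay as the last step left them, time stands still between calls to the robot, and variables do not carry over. Pictures are saved under pics/ and viewed, about 12 in all and at most 16, crops included, and the job is handed in when it is done.

Besides the shell and the picture viewer there is one more tool, called after ">>>" by a JSON object that holds its "api" and its "payload", one argument or row to a line. apply_moves: Moves the arm, as the interface text tells. Its arguments: {"type":"object","properties":{"commands":{"type":"array"},"squeeze":{"type":"number"}},"required":["commands"]}

```bash
ls; mkdir -p pics
cat > h.py <<'E'
from plant import *
import numpy as np, cv2
from scipy.spatial.transform import Rotation as Rn
def world(p,cam,m=None):
    m=m or camera_model(cam); return np.array(m["R"]).T@(np.array(p)-np.array(m["t"]))
def look(name,q,cam,f=spot_point):
    m=camera_model(cam); 
    return [(q,round(d["conf"],2),(world(d["point"],cam,m)*1000).round().tolist()) for d in f(q,cam)]
E
python3 - <<'E'
from h import *
s=read_state();print(s)
for c in("top","side"):
    im,d=read_camera(c);cv2.imwrite(f"pics/{c}0.png",im);m=camera_model(c);print(c,m["t"],np.array(m["R"]).round(2).tolist(),m["intrinsics"])
for q in["barrel1","cup","cup_grip","mat","cleaner","post_top","drop","screen","seat","knob","knob_grip","loupe","jar","driver","holder","anvil","oil","weight"]:
    print(look(0,q,"top") , end=' ')
    try: print(look(0,q,"top",find_in))
    except Exception as e: print(e)
E
```

```text
pics
{'t': 0.0, 'q': array([ 1.03259691e+00,  1.31121013e-01,  1.48926303e+00, -1.04130078e-05,
        1.52298623e+00, -8.53744215e-02]), 'dq': array([ 0.00077601, -0.00032374,  0.0012247 ,  0.00036515, -0.00014024,
       -0.00064218]), 'joint_torque': array([-1.55457139e-03, -5.59837997e+01, -4.91757345e+01,  7.70197297e-02,
        3.51996243e-02, -1.60090954e-04]), 'tool_pos': array([0.26218807, 0.53906433, 0.21762035]), 'orientation': array([-7.05113038e-01, -3.06089026e+00,  2.66220826e-03]), 'force': array([ 0.36673789, -0.24695467,  0.29763891]), 'wrist_torque': array([-0.00714885,  0.04656167, -0.00183883]), 'opening': 0.0931534528415756}
top [0.067716   0.52328869 1.27214806] [[-0.03, -1.0, -0.0], [-0.98, 0.03, -0.17], [0.17, 0.0, -0.99]] [[436.71645579   0.         316.17118106]
 [  0.         436.71645579 194.73006156]
 [  0.           0.           1.        ]]
side [0.5108275  0.05082888 1.14033232] [[-1.0, -0.09, 0.02], [-0.08, 0.74, -0.67], [0.05, -0.66, -0.75]] [[399.91940737   0.         314.87193136]
 [  0.         399.91940737 198.18235958]
 [  0.           0.    
[... 1309 characters left out ...]
.0, 11.0]), ('screen', 0.55, [644.0, 157.0, 79.0]), ('screen', 0.35, [418.0, 239.0, 13.0])]
[('seat', 0.69, [627.0, -123.0, 13.0]), ('seat', 0.16, [421.0, 361.0, -2.0])] [('seat', 0.85, [553.0, -117.0, 12.0]), ('seat', 0.56, [660.0, 340.0, 28.0])]Traceback (most recent call last):
  File "<stdin>", line 6, in <module>
  File "h.py", line 8, in look
    return [(q,round(d["conf"],2),(world(d["point"],cam,m)*1000).round().tolist()) for d in f(q,cam)]
                                                                                            ~^^^^^^^
ValueError: it knows: anvil, barrel, cleaner, cup, cup_grip, driver, drop, holder, jar, knob_grip, loupe, mat, oil, post_top, screen, seat, weight
```

Run:
```python
from h import *
a=cv2.imread("pics/top0.png");cv2.imwrite("pics/top0b.png",cv2.resize(a,(800,500)))
for q in["barrel","knob_grip","loupe","jar","driver","holder","anvil","oil","weight"]:
    print(look(0,q,"top"))
for q in["barrel","cup","cup_grip","screen","knob_grip","drop","seat","mat"]:
    print('side',look(0,q,"side"))
```

```text
[('barrel', 0.65, [368.0, -114.0, -2.0]), ('barrel', 0.63, [627.0, -124.0, 16.0]), ('barrel', 0.61, [512.0, 368.0, 0.0]), ('barrel', 0.57, [420.0, 238.0, 0.0]), ('barrel', 0.55, [507.0, 273.0, -2.0]), ('barrel', 0.51, [419.0, 359.0, -0.0]), ('barrel', 0.5, [591.0, 261.0, 1.0])]
[('knob_grip', 0.67, [490.0, -337.0, 71.0]), ('knob_grip', 0.25, [645.0, 164.0, 11.0])]
[('loupe', 0.49, [662.0, 340.0, -3.0]), ('loupe', 0.44, [539.0, -121.0, 1.0])]
[('jar', 0.7, [389.0, -54.0, 0.0])]
[('driver', 0.6, [389.0, -221.0, 2.0]), ('driver', 0.58, [384.0, 189.0, 1.0])]
[('holder', 0.52, [384.0, 190.0, 1.0])]
[('anvil', 0.73, [654.0, -355.0, -2.0])]
[('oil', 0.56, [512.0, 111.0, 0.0]), ('oil', 0.46, [500.0, 467.0, 2.0])]
[('weight', 0.69, [364.0, -115.0, 1.0])]
side [('barrel', 0.67, [421.0, 363.0, -1.0]), ('barrel', 0.5, [513.0, 369.0, -2.0]), ('barrel', 0.48, [586.0, 263.0, 0.0]), ('barrel', 0.42, [417.0, 246.0, 2.0]), ('barrel', 0.39, [505.0, 274.0, -1.0])]
side [('cup', 0.88, [508.0, 115.0, -1.0])]
side [('cup_grip', 0.75, [469.0, 120.0, 85.0]), ('cup_grip', 0.42, [505.0, 273.0, -0.0])]
side [('screen', 0.84, [645.0, 157.0, 11.0])]
side [('knob_grip', 0.73, [386.0, 190.0, -1.0]), ('knob_grip', 0.47, [490.0, -336.0, 73.0])]
side [('drop', 0.74, [527.0, -120.0, 80.0]), ('drop', 0.18, [497.0, 469.0, 4.0])]
side [('seat', 0.96, [626.0, -119.0, 14.0])]
side [('mat', 0.93, [507.0, 117.0, 0.0])]
```

View pics/top0b.png

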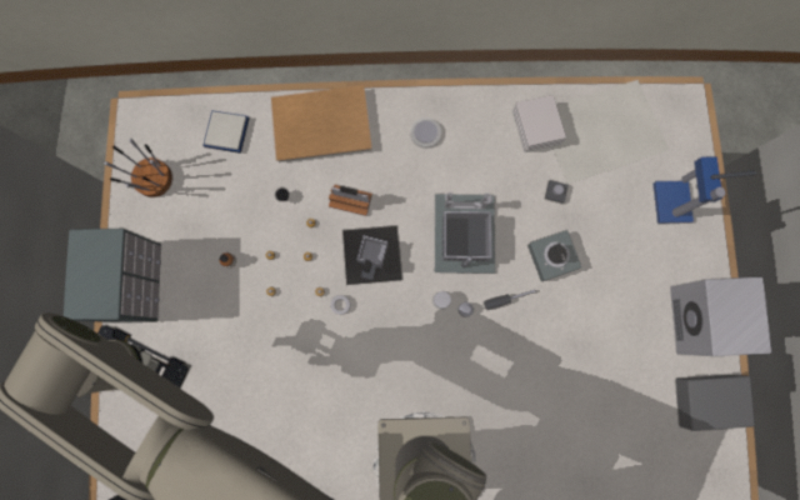

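View pics/side0.png

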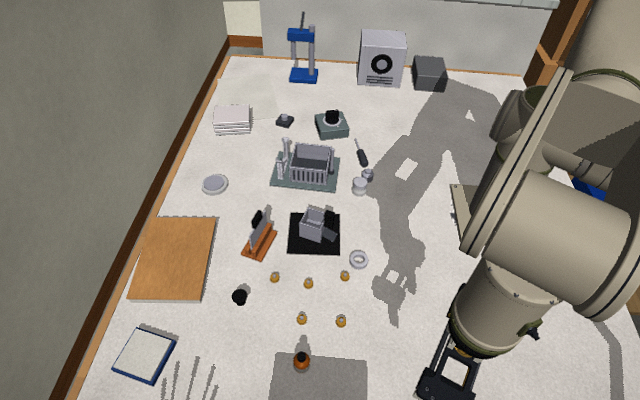

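The top and side views agree: 5 barrels at about (420,240), (420,361), (512,368), (506,273) and (590,262) mm. The cup is at about (510,112) with yaw −13°. Setting off.

>>> {"api": "apply_moves", "payload": {
  "commands": [3.2,-3.6,-1.5,0,0,0.05,5,3.2,-3.6,-1.5,0,0,0.05,5,3.2,-3.6,-1.5,0,0,0.05,5,3.2,-3.6,-1.5,0,0,0.05,5,3.2,-3.6,-1.5,0,0,0.03,5,0,0,0,0,0,0,5],
  "squeeze": 20
}}

```text
t: 2.6
tool_pos: [0.4259, 0.3549, 0.1424]
orientation: [0.333, 3.123, 0.005]
force: [-0.2, 0.7, 0.1]
opening: 0.0501
```

Run:
```python
from h import *
im,d=read_camera("wrist");cv2.imwrite("pics/w0.png",im)
print(look(0,"barrel","wrist"))
```

```text
[('barrel', 0.93, [509.0, 367.0, -2.0]), ('barrel', 0.91, [414.0, 365.0, 2.0]), ('barrel', 0.62, [419.0, 250.0, -2.0]), ('barrel', 0.4, [588.0, 273.0, -2.0])]
```

View pics/w0.png

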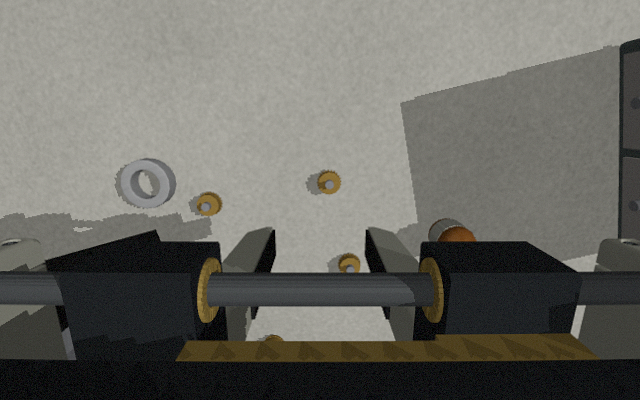

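The wrist view agrees (target barrel at px 330,182). Grasping barrel A.

>>> {"api": "apply_moves", "payload": {
  "commands": [-0.8,0.7,-3.4,0,0,0,5,0,0,-3.4,0,0,0,5,0,0,-3.4,0,0,0,5,0,0,-3.5,0,0,0,5,0,0,0,0,0,0,1.5,0,0,0,0,0,0,1.5,0,0,0,0,0,0,1.5,0,0,0,0,0,0,1.5]
}}

```text
t: 3.7
tool_pos: [0.4162, 0.3772, 0.0143]
orientation: [0.316, 3.114, 0.029]
force: [-0.1, -0.5, 0.7]
opening: 0.0164
```

>>> {"api": "apply_moves", "payload": {
  "commands": [0,0,5,0,0,0,1.5,0,0,5,0,0,0,1.5,1.4,-4.8,2,0,0,0,1.5,1.4,-4.8,1,0,0,0,1.5,1.4,-4.8,0,0,0,0,1.5,0,0,0,0,0,0,1.5]
}}

```text
t: 4.45
tool_pos: [0.4617, 0.2302, 0.1556]
orientation: [0.314, 3.103, 0.037]
force: [0.2, 1.2, 0.4]
opening: 0.0148
```

Run:
```python
from h import *
im,d=read_camera("wrist");cv2.imwrite("pics/w1.png",im)
for q in["cup","cup_grip","mat","barrel","screen"]:print(look(0,q,"wrist"))
```

```text
[('cup', 0.58, [505.0, 113.0, -3.0])]
[('cup_grip', 0.81, [466.0, 121.0, 87.0]), ('cup_grip', 0.23, [382.0, 196.0, -1.0])]
[]
[('barrel', 0.85, [417.0, 379.0, 0.0]), ('barrel', 0.74, [506.0, 368.0, -3.0]), ('barrel', 0.65, [417.0, 254.0, -3.0])]
[]
```

View pics/w1.png

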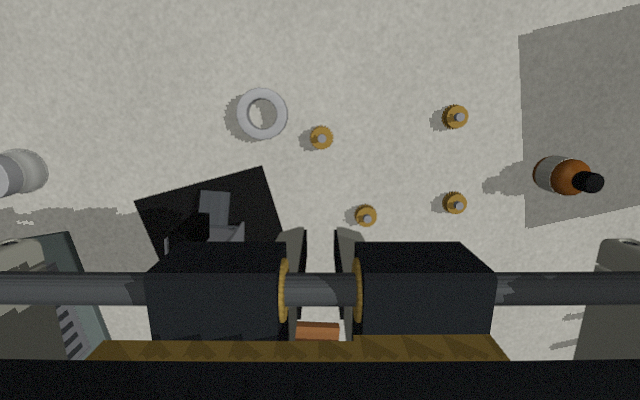

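The first grasp missed: the rows drifted about 15 mm in y and stopped 9 mm high, and the barrel now sits at about (417,379). All five barrels are still upright. I'll write a correction helper and re-aim before the last part of each descent.

```bash
cat >> h.py <<'E'
def corr(x,y,z,jaw=77,n=1):
    """print cm shift and rotvec from measured pose to tool-down pose with jaw axis at angle jaw (deg), mod 180"""
    s=read_state();p=s["tool_pos"];R=Rn.from_rotvec(s["orientation"])
    best=None
    for j in(jaw,jaw+180):
        th=np.radians((j+90)/2);T=Rn.from_rotvec(np.pi*np.array([np.cos(th),np.sin(th),0]))
        w=(T*R.inv()).as_rotvec()
        if best is None or np.linalg.norm(w)<np.linalg.norm(best):best=w
    print("at",(p*1000).round(1),"t",round(s["t"],2),"F",s["force"].round(1),"open",round(s["opening"]*1000,1),"q6",round(s["q"][5],2))
    print("shift cm",((np.array([x,y,z])/1000-p)*100/n).round(2),"rot",(best/n).round(3))
E
python3 -c "
from h import *
corr(417,379,40)"
```

```text
at [459.7 233.9 154. ] t 4.75 F [0.  0.5 0.7] open 14.9 q6 -1.01
shift cm [ -4.27  14.51 -11.4 ] rot [-0.021  0.022 -0.031]
```

>>> {"api": "apply_moves", "payload": {
  "commands": [-1.1,3.6,0,-0.01,0.01,-0.01,5,-1.1,3.6,0,-0.01,0.01,-0.01,5,-1.1,3.6,-3,0,0,-0.01,5,-1.0,3.6,-4,0,0,0,5,0,0,-4,0,0,0,5,0,0,0,0,0,0,5,0,0,0,0,0,0,5]
}}

```text
t: 5.62
tool_pos: [0.4114, 0.3887, 0.0419]
orientation: [0.341, 3.121, 0.002]
force: [-0.8, -0.5, -0.3]
opening: 0.0501
```

```bash
python3 -c "
from h import *
corr(417,379,5)"
```

```text
at [411.4 388.7  41.9] t 5.62 F [-0.8 -0.5 -0.3] open 50.1 q6 -0.69
shift cm [ 0.56 -0.97 -3.69] rot [-0.001  0.002 -0.009]
```

>>> {"api": "apply_moves", "payload": {
  "commands": [0.5,-0.9,-1.5,0,0,0,5,0,0,-1.2,0,0,0,5,0,0,-0.7,0,0,0,5,0,0,0,0,0,0,5]
}}

```text
t: 6.12
tool_pos: [0.4196, 0.3796, 0.0095]
orientation: [0.343, 3.117, 0.008]
force: [-0.8, 0.3, 0.1]
opening: 0.0497
```

>>> {"api": "apply_moves", "payload": {
  "commands": [-0.2,0,-0.4,0,0,0,5,0,0,0,0,0,0,1.5,0,0,0,0,0,0,1.5,0,0,0,0,0,0,1.5,0,0,0,0,0,0,1.5,0,0,0,0,0,0,1.5]
}}

```text
t: 6.88
tool_pos: [0.418, 0.3803, 0.0063]
orientation: [0.343, 3.115, 0.01]
force: [1.1, 0.5, -1.7]
opening: 0.0208
```

>>> {"api": "apply_moves", "payload": {
  "commands": [0,0,4,0,0,0,1.5,0,0,4,0,0,0,1.5,1.8,-4.5,2,0,0,0,1.5,1.8,-4.5,0,0,0,0,1.5,1.8,-4.5,0,0,0,0,1.5,1.8,-4.5,0,0,0,0,1.5,1.2,-3,0,0,0,0,1.5,0.6,-1.5,0,0,0,0,1.5]
}}

```text
t: 7.88
tool_pos: [0.5094, 0.1493, 0.1105]
orientation: [0.337, 3.113, 0.01]
force: [0.4, 0.6, -0.3]
opening: 0.0209
```

>>> {"api": "apply_moves", "payload": {
  "commands": [0,0,0,0,0,0,1.5,0,0,0,0,0,0,1.5]
}}

```text
t: 8.12
tool_pos: [0.5093, 0.1497, 0.1104]
orientation: [0.339, 3.113, 0.011]
force: [-0.4, 0.1, -1.0]
opening: 0.0207
```

Run:
```python
from h import *
corr(521,120,70)
im,d=read_camera("wrist");cv2.imwrite("pics/w2.png",im)
print(look(0,"cup","wrist"),look(0,"cup_grip","wrist"))
```

```text
at [509.3 149.7 110.4] t 8.12 F [-0.4  0.1 -1. ] open 20.7 q6 -1.17
shift cm [ 1.17 -2.97 -4.04] rot [-0.006  0.01  -0.01 ]
[('cup', 0.98, [503.0, 110.0, 2.0])] [('cup_grip', 0.95, [466.0, 119.0, 88.0])]
```

View pics/w2.png

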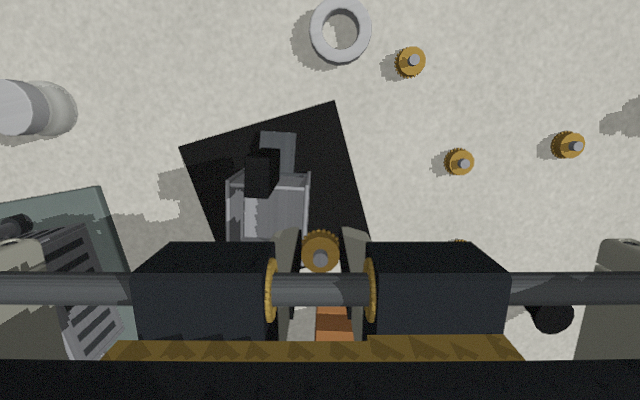

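The barrel is held cleanly (px 320,250), and the cup and handle show at px (265,185). I'll get the cup's rim and handle from the depth image.

```bash
cat >> h.py <<'E'
def cloud(cam):
    m=camera_model(cam);im,d=read_camera(cam);K=np.array(m["intrinsics"])
    v,u=np.nonzero(d>0);uv=cv2.undistortPoints(np.c_[u,v].astype(np.float32)[:,None],K,np.array(m["dist_coeffs"]))[:,0]
    z=d[v,u];P=np.c_[uv*z[:,None],z]
    return (P-np.array(m["t"]))@np.array(m["R"]),u,v,im
def rect(P,lo,hi,box):
    s=(P[:,2]>lo)&(P[:,2]<hi)&(P[:,0]>box[0])&(P[:,0]<box[1])&(P[:,1]>box[2])&(P[:,1]<box[3])
    Q=P[s][:,:2]*1000
    print(len(Q),cv2.minAreaRect(Q.astype(np.float32)),"range",Q.min(0).round(),Q.max(0).round(),"med",np.median(Q,0).round(1),"z",np.median(P[s][:,2]).round(4)) if len(Q)>3 else print("few",len(Q))
E
python3 - <<'E'
from h import *
P,u,v,im=cloud("wrist")
B=(.42,.56,.06,.145)
rect(P,.098,.106,B);rect(P,.059,.065,B);rect(P,-.002,.005,(.42,.6,.02,.2))
P,u,v,im=cloud("top")
rect(P,.095,.108,B);rect(P,.056,.068,B)
E
```

```text
1064 ((481.10760498046875, 125.80516052246094), (56.84339904785156, 23.494115829467773), 16.651254653930664) range [453. 112.] [507. 145.] med [466.1 121.9] z 0.102
800 ((495.1984558105469, 113.21007537841797), (57.34038162231445, 84.04366302490234), 73.40939331054688) range [453.  79.] [544. 145.] med [487.1 124.9] z 0.0618
20270 ((503.21246337890625, 110.0000228881836), (179.98609924316406, 166.42323303222656), 89.99881744384766) range [420.  20.] [586. 200.] med [464.3 139.1] z 0.0013
43 ((469.0306396484375, 119.53333282470703), (14.302870750427246, 23.11796760559082), 75.4022216796875) range [458. 112.] [482. 127.] med [469.3 120.7] z 0.101
17 ((471.9519348144531, 124.44223022460938), (46.31331253051758, 26.96957778930664), 74.74923706054688) range [456.  99.] [491. 143.] med [480.3 117.1] z 0.0618
```

>>> {"api": "apply_moves", "payload": {
  "commands": [0.4,-1.2,0,0,0,0,1.5,0.4,-1.2,0,0,0,0,1.5,0.2,-0.8,0,0,0,0,1.5,0,0,-1,0,0,0,1.5,0,0,-1.5,0,0,0,1.5,0,0,-1,0,0,0,1.5,0,0,0,0,0,0,1.5,0,0,0,0,0,0,1.5]
}}

```text
t: 9.38
tool_pos: [0.5188, 0.1156, 0.0716]
orientation: [0.337, 3.116, 0.01]
force: [0.9, -0.3, 0.4]
opening: 0.0207
```

```bash
python3 -c "
from h import *
corr(519,117,70,75)"
```

```text
at [518.8 115.6  71.6] t 9.38 F [ 0.9 -0.3  0.4] open 20.7 q6 -1.24
shift cm [ 0.02  0.14 -0.16] rot [-0.005  0.009 -0.046]
```

>>> {"api": "apply_moves", "payload": {
  "commands": [0,0,0,0,0,0,3.6,0,0,0,0,0,0,3.6,0,0,3,0,0,-0.02,3.6,-0.3,3.5,1,0,0,-0.02,3.6,-0.4,4.5,0,0,0,0,5,-0.4,4.5,-1,0,0,0,5,-0.2,2.2,-2,0,0,0,5,0,1,-2,0,0,0,5]
}}

```text
t: 10.38
tool_pos: [0.5096, 0.2781, 0.068]
orientation: [0.403, 3.097, 0.018]
force: [0.1, -0.8, -0.1]
opening: 0.0496
```

>>> {"api": "apply_moves", "payload": {
  "commands": [0,0,-1,0,0,0,5,0,0,0,0,0,0,5,0,0,0,0,0,0,5]
}}

```text
t: 10.75
tool_pos: [0.5089, 0.2761, 0.0558]
orientation: [0.404, 3.099, 0.014]
force: [0.1, -0.2, 0.2]
opening: 0.05
```

```bash
python3 -c "
from h import *
corr(506,273,6,75)
read_camera('wrist');print(look(0,'barrel','wrist'))"
```

```text
at [508.9 276.1  55.8] t 10.75 F [ 0.1 -0.2  0.2] open 50.0 q6 -0.9
shift cm [-0.29 -0.31 -4.98] rot [-0.007  0.017 -0.002]
[('barrel', 0.94, [418.0, 245.0, -1.0]), ('barrel', 0.88, [503.0, 271.0, -1.0]), ('barrel', 0.7, [509.0, 365.0, -1.0]), ('barrel', 0.65, [587.0, 269.0, -1.0])]
```

>>> {"api": "apply_moves", "payload": {
  "commands": [-0.4,-0.4,-1.5,0,0.01,0,5,0,0,-1.8,0,0,0,5,0,0,-1.2,0,0,0,5,0,0,-0.5,0,0,0,5,0,0,0,0,0,0,5]
}}

```text
t: 11.48
tool_pos: [0.5044, 0.271, 0.0021]
orientation: [0.408, 3.11, 0.012]
force: [-0.1, -0.3, -0.2]
opening: 0.0501
```

>>> {"api": "apply_moves", "payload": {
  "commands": [0,0,0,0,0,0,1.5,0,0,0,0,0,0,1.5,0,0,0,0,0,0,1.5,0,0,0,0,0,0,1.5,0,0,0,0,0,0,1.5]
}}

```text
t: 12.1
tool_pos: [0.5057, 0.2717, 0.0038]
orientation: [0.407, 3.107, 0.014]
force: [-0.6, -0.1, -0.4]
opening: 0.0212
```

>>> {"api": "apply_moves", "payload": {
  "commands": [0,0,4,0,0,0,1.5,0,0,4,0,0,0,1.5,0.2,-3.5,0.5,0,0,0,1.5,0.2,-4.5,0,0,0,0,1.5,0.2,-4.5,0,0,0,0,1.5,0.2,-2.8,0,0,0,0,1.5,0,-1.3,0,0,0,0,1.5,0,-0.5,0,0,0,0,1.5]
}}

```text
t: 13.1
tool_pos: [0.5133, 0.0966, 0.0923]
orientation: [0.403, 3.106, 0.015]
force: [-0.1, 0.6, -0.2]
opening: 0.0211
```

>>> {"api": "apply_moves", "payload": {
  "commands": [0,0,0,0,0,0,1.5]
}}

```text
t: 13.22
tool_pos: [0.5133, 0.0971, 0.0922]
orientation: [0.403, 3.106, 0.015]
force: [-0.0, 0.4, 0.3]
opening: 0.0211
```

```bash
python3 -c "
from h import *
corr(514,98,69,75)"
```

```text
at [513.3  97.1  92.2] t 13.22 F [-0.   0.4  0.3] open 21.1 q6 -1.23
shift cm [ 0.07  0.09 -2.32] rot [-0.008  0.011 -0.003]
```

>>> {"api": "apply_moves", "payload": {
  "commands": [0,0,-1,0,0,0,1.5,0,0,-1,0,0,0,1.5,0,0,-0.3,0,0,0,1.5,0,0,0,0,0,0,3.6,0,0,0,0,0,0,3.6,0,0,3,0,0,0,3.6,0,0,3,0,0,0,3.6,0,2,0,0,0,0,3.6]
}}

```text
t: 14.22
tool_pos: [0.5125, 0.1189, 0.1289]
orientation: [0.401, 3.108, 0.015]
force: [0.5, 0.6, -0.7]
opening: 0.0356
```

>>> {"api": "apply_moves", "payload": {
  "commands": [-2.2,3.2,0,0,0,0,3.6,-2.6,3.5,0,0,0,0,5,-2.6,3.5,-2,0,0,0,5,-1.5,2,-2,0,0,0,5,-0.5,0.8,-2,0,0,0,5,0,0,-1,0,0,0,5,0,0,0,0,0,0,5]
}}

```text
t: 15.1
tool_pos: [0.419, 0.2541, 0.0624]
orientation: [0.401, 3.098, 0.023]
force: [0.8, -0.2, 0.4]
opening: 0.05
```

```bash
python3 -c "
from h import *
corr(418,246,5,75)
read_camera('wrist');print(look(0,'barrel','wrist'))"
```

```text
at [419.  254.1  62.4] t 15.1 F [ 0.8 -0.2  0.4] open 50.0 q6 -0.88
shift cm [-0.1  -0.81 -5.74] rot [-0.012  0.019 -0.005]
[('barrel', 0.84, [419.0, 249.0, 2.0])]
```

>>> {"api": "apply_moves", "payload": {
  "commands": [0,-0.4,-1.5,-0.01,0.02,0,5,0,-0.3,-1.8,0,0,0,5,0,0,-1.5,0,0,0,5,0,0,-0.7,0,0,0,5,0,0,0,0,0,0,5]
}}

```text
t: 15.82
tool_pos: [0.4228, 0.2466, 0.0085]
orientation: [0.408, 3.111, 0.009]
force: [0.2, 0.2, 0.6]
opening: 0.0497
```

>>> {"api": "apply_moves", "payload": {
  "commands": [0,0,0,0,0,0,1.5,0,0,0,0,0,0,1.5,0,0,0,0,0,0,1.5,0,0,0,0,0,0,1.5,0,0,0,0,0,0,1.5]
}}

```text
t: 16.45
tool_pos: [0.4238, 0.2473, 0.0101]
orientation: [0.407, 3.109, 0.011]
force: [0.6, 0.4, -0.3]
opening: 0.0194
```

The grip is too high and marginal (19.4 mm opening at z = 10 mm), so I'm regrasping lower.

>>> {"api": "apply_moves", "payload": {
  "commands": [0,0,0,0,0,0,5,0,0,0,0,0,0,5,-0.4,0,-0.4,0,0,0,5,0,0,-0.2,0,0,0,5,0,0,0,0,0,0,5]
}}

```text
t: 17.08
tool_pos: [0.4193, 0.2473, 0.0035]
orientation: [0.407, 3.109, 0.011]
force: [0.4, -0.4, 0.3]
opening: 0.0497
```

>>> {"api": "apply_moves", "payload": {
  "commands": [0,0,0,0,0,0,1.5,0,0,0,0,0,0,1.5,0,0,0,0,0,0,1.5,0,0,0,0,0,0,1.5,0,0,0,0,0,0,1.5]
}}

```text
t: 17.7
tool_pos: [0.4195, 0.2473, 0.0036]
orientation: [0.407, 3.109, 0.011]
force: [-0.1, 0.0, -0.6]
opening: 0.0214
```

>>> {"api": "apply_moves", "payload": {
  "commands": [0,0,4,0,0,0,1.5,0,0,4,0,0,0,1.5,0.5,-0.5,3.5,0,0,0,1.5,2.2,-3.5,0.5,0,0,0,1.5,2.5,-3.8,0,0,0,0,1.5,1.7,-2.8,0,0,0,0,1.5,0.8,-1.3,0,0,0,0,1.5,0.3,-0.5,0,0,0,0,1.5]
}}

```text
t: 18.7
tool_pos: [0.5001, 0.12, 0.1277]
orientation: [0.403, 3.109, 0.01]
force: [-0.3, -0.2, 0.4]
opening: 0.0214
```

>>> {"api": "apply_moves", "payload": {
  "commands": [0,0,0,0,0,0,1.5]
}}

```text
t: 18.82
tool_pos: [0.4998, 0.1204, 0.1275]
orientation: [0.403, 3.109, 0.01]
force: [-0.3, 0.1, -0.2]
opening: 0.0213
```

```bash
python3 -c "
from h import *
corr(500,122,69,75)"
```

```text
at [499.8 120.4 127.5] t 18.82 F [-0.3  0.1 -0.2] open 21.3 q6 -1.18
shift cm [ 0.02  0.16 -5.85] rot [-0.006  0.007 -0.004]
```

>>> {"api": "apply_moves", "payload": {
  "commands": [0,0.1,-2,0,0,0,1.5,0,0,-2,0,0,0,1.5,0,0,-1.2,0,0,0,1.5,0,0,-0.4,0,0,0,1.5,0,0,0,0,0,0,3.6,0,0,0,0,0,0,3.6,0,0,3,0,0,0,3.6,0.5,1.5,2,0,0,0,3.6]
}}

```text
t: 19.82
tool_pos: [0.5028, 0.1402, 0.1217]
orientation: [0.398, 3.111, 0.012]
force: [0.8, 0.1, -0.3]
opening: 0.0361
```

>>> {"api": "apply_moves", "payload": {
  "commands": [2.2,3.3,0,0,0,0,3.6,2.6,3.8,0,0,0,0,5,2.2,3.3,-2,0,0,0,5,1,1.5,-3,0,0,0,5,0.3,0.5,-2,0,0,0,5,0,0,-1,0,0,0,5,0,0,0,0,0,0,5]
}}

```text
t: 20.7
tool_pos: [0.5935, 0.2689, 0.0486]
orientation: [0.399, 3.098, 0.02]
force: [0.3, -0.4, 0.5]
opening: 0.0503
```

```bash
python3 -c "
from h import *
corr(588,265,4,75)
read_camera('wrist');print(look(0,'barrel','wrist'))"
```

```text
at [593.5 268.9  48.6] t 20.7 F [ 0.3 -0.4  0.5] open 50.3 q6 -0.97
shift cm [-0.55 -0.39 -4.46] rot [-0.01   0.02  -0.006]
[('barrel', 0.75, [540.0, 372.0, 2.0]), ('barrel', 0.74, [590.0, 269.0, 1.0]), ('barrel', 0.6, [512.0, 99.0, 14.0])]
```

>>> {"api": "apply_moves", "payload": {
  "commands": [-0.3,-0.1,-1.5,0,0.02,0,5,0,0,-1.6,0,0,0,5,0,0,-1.0,0,0,0,5,0,0,-0.4,0,0,0,5,0,0,0,0,0,0,5]
}}

```text
t: 21.42
tool_pos: [0.5918, 0.2673, 0.0033]
orientation: [0.403, 3.115, 0.019]
force: [-0.3, 0.9, 0.7]
opening: 0.0501
```

>>> {"api": "apply_moves", "payload": {
  "commands": [0,0,0,0,0,0,1.5,0,0,0,0,0,0,1.5,0,0,0,0,0,0,1.5,0,0,0,0,0,0,1.5,0,0,0,0,0,0,1.5]
}}

```text
t: 22.05
tool_pos: [0.5928, 0.2678, 0.0049]
orientation: [0.403, 3.113, 0.02]
force: [0.2, -1.3, 0.1]
opening: 0.021
```

>>> {"api": "apply_moves", "payload": {
  "commands": [0,0,4,0,0,0,1.5,0,0,4,0,0,0,1.5,-0.7,-1.2,1.5,0,0,0,1.5,-2.4,-4,0,0,0,0,1.5,-2.9,-4.9,0,0,0,0,1.5,-2.2,-3.7,0,0,0,0,1.5,-1.1,-1.8,0,0,0,0,1.5,-0.4,-0.7,0,0,0,0,1.5]
}}

```text
t: 23.05
tool_pos: [0.4928, 0.101, 0.1033]
orientation: [0.4, 3.11, 0.021]
force: [-0.3, -0.0, 0.6]
opening: 0.0214
```

>>> {"api": "apply_moves", "payload": {
  "commands": [0,0,0,0,0,0,1.5]
}}

```text
t: 23.18
tool_pos: [0.493, 0.101, 0.1036]
orientation: [0.401, 3.11, 0.021]
force: [0.5, -0.2, -0.1]
opening: 0.0211
```

```bash
python3 -c "
from h import *
corr(495,103,69,75)"
```

```text
at [493.  101.  103.6] t 23.18 F [ 0.5 -0.2 -0.1] open 21.1 q6 -1.23
shift cm [ 0.2   0.2  -3.46] rot [-0.013  0.008 -0.005]
```

>>> {"api": "apply_moves", "payload": {
  "commands": [0.2,0.2,-1.5,0,0,0,1.5,0,0,-1.2,0,0,0,1.5,0,0,-0.5,0,0,0,1.5,0,0,0,0,0,0,3.6,0,0,0,0,0,0,3.6,0,0,3,0,0,0,3.6,0,0.5,2,0,0,0,3.6,0.5,3.2,0,0,0,0,3.6]
}}

```text
t: 24.18
tool_pos: [0.5008, 0.1416, 0.1204]
orientation: [0.402, 3.111, 0.021]
force: [-0.3, -0.4, 0.2]
opening: 0.0359
```

>>> {"api": "apply_moves", "payload": {
  "commands": [0.9,5,0,0,0,0,4,0.9,5,0,0,0,0,5,0.9,5,-1,0,0,0,5,0.7,4,-2,0,0,0,5,0.4,2,-2,0,0,0,5,0.1,0.7,-1,0,0,0,5,0,0,0,0,0,0,5]
}}

```text
t: 25.05
tool_pos: [0.5438, 0.368, 0.0645]
orientation: [0.4, 3.101, 0.029]
force: [0.2, -0.1, -0.6]
opening: 0.0501
```

```bash
python3 -c "
from h import *
corr(540,370,4,75)
read_camera('wrist');print(look(0,'barrel','wrist'))
read_camera('top');print(look(0,'barrel','top'))"
```

```text
at [543.8 368.   64.5] t 25.05 F [ 0.2 -0.1 -0.6] open 50.1 q6 -0.8
shift cm [-0.38  0.2  -6.05] rot [-0.016  0.017 -0.005]
[]
[('barrel', 0.63, [628.0, -124.0, 16.0]), ('barrel', 0.61, [514.0, 98.0, 19.0]), ('barrel', 0.47, [500.0, 123.0, 38.0]), ('barrel', 0.41, [494.0, 99.0, 31.0])]
```

Run:
```python
from h import *
a,_=read_camera('side');print(look(0,'barrel','side'))
b,_=read_camera('wrist');print(look(0,'barrel','wrist'),look(0,'barrel','wrist',find_in))
cv2.imwrite("pics/c1.png",np.hstack([a[150:400,100:450],b[150:400,120:520]]))
```

```text
[('barrel', 0.5, [545.0, 376.0, 0.0])]
[('barrel', 0.91, [539.0, 376.0, -2.0])] []
```

View pics/c1.png

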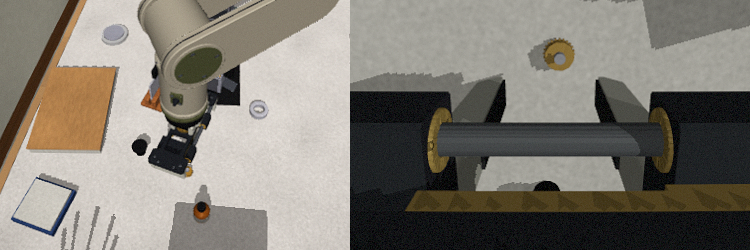

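The last barrel is the only one left on the bench, between the fingers at about (541,374).

>>> {"api": "apply_moves", "payload": {
  "commands": [-0.3,0.5,-1.8,-0.01,0.02,0,5,0,0,-2.0,0,0,0,5,0,0,-1.5,0,0,0,5,0,0,-0.7,0,0,0,5,0,0,0,0,0,0,5]
}}

```text
t: 26.12
tool_pos: [0.542, 0.3722, 0.0035]
orientation: [-0.405, -3.114, -0.012]
force: [1.2, 0.1, -0.5]
opening: 0.0499
```

>>> {"api": "apply_moves", "payload": {
  "commands": [0,0,0,0,0,0,1.5,0,0,0,0,0,0,1.5,0,0,0,0,0,0,1.5,0,0,0,0,0,0,1.5,0,0,0,0,0,0,1.5]
}}

```text
t: 26.75
tool_pos: [0.5434, 0.373, 0.0058]
orientation: [0.405, 3.114, 0.016]
force: [-0.7, 0.7, -0.3]
opening: 0.0209
```

>>> {"api": "apply_moves", "payload": {
  "commands": [0,0,4,0,0,0,1.5,0,0,4,0,0,0,1.5,-0.3,-2.2,1,0,0,0,1.5,-0.6,-4.5,0,0,0,0,1.5,-0.7,-5,0,0,0,0,1.5,-0.7,-5,0,0,0,0,1.5,-0.6,-4.2,0,0,0,0,1.5,-0.4,-2.7,0,0,0,0,1.5]
}}

```text
t: 27.75
tool_pos: [0.5087, 0.1323, 0.0994]
orientation: [0.398, 3.112, 0.016]
force: [-0.6, -0.2, -0.5]
opening: 0.021
```

>>> {"api": "apply_moves", "payload": {
  "commands": [-0.2,-1.3,0,0,0,0,1.5,0,-0.5,0,0,0,0,1.5,0,0,0,0,0,0,1.5]
}}

```text
t: 28.12
tool_pos: [0.5069, 0.113, 0.0998]
orientation: [0.401, 3.111, 0.017]
force: [-0.3, 0.1, -0.2]
opening: 0.021
```

```bash
python3 -c "
from h import *
corr(507,110,70,75)"
```

```text
at [506.9 113.   99.8] t 28.12 F [-0.3  0.1 -0.2] open 21.0 q6 -1.2
shift cm [ 0.01 -0.3  -2.98] rot [-0.01   0.007 -0.005]
```

>>> {"api": "apply_moves", "payload": {
  "commands": [0,-0.3,-1.2,0,0,0,1.5,0,0,-1.2,0,0,0,1.5,0,0,-0.5,0,0,0,1.5,0,0,0,0,0,0,3.6,0,0,0,0,0,0,3.6,0,0,4,0,0,0,3.6,0,0,4,0,0,0,3.6,-1,0.4,2,0,0,0,4]
}}

```text
t: 29.12
tool_pos: [0.4947, 0.1158, 0.1688]
orientation: [-0.398, -3.116, -0.016]
force: [-0.9, -0.7, -0.0]
opening: 0.0394
```

>>> {"api": "apply_moves", "payload": {
  "commands": [-2,0.6,0,0,0,0,5,-1,0.3,0,0,0,0,5,0,0,0,0,0,0,5,0,0,0,0,0,0,5]
}}

```text
t: 29.62
tool_pos: [0.4662, 0.1253, 0.1727]
orientation: [0.397, 3.11, 0.019]
force: [-0.3, -1.3, -0.5]
opening: 0.05
```

Run:
```python
from h import *
corr(467,121,67,75)
P,u,v,im=cloud("wrist");cv2.imwrite("pics/w3.png",im)
B=(.42,.56,.06,.145)
rect(P,.096,.106,B)
print(look(0,"cup","wrist"),look(0,"cup_grip","wrist"),look(0,"barrel","wrist"))
P,u,v,im=cloud("side");cv2.imwrite("pics/s3.png",im)
for b in (.096,.106),(.059,.067):rect(P,*b,B)
```

```text
at [466.2 125.3 172.7] t 29.62 F [-0.3 -1.3 -0.5] open 50.0 q6 -1.17
shift cm [  0.08  -0.43 -10.57] rot [-0.011  0.008 -0.008]
543 ((465.93206787109375, 121.32115173339844), (13.757993698120117, 23.8741455078125), 72.57831573486328) range [453. 111.] [479. 131.] med [465.2 121.5] z 0.1019
[('cup', 0.66, [508.0, 109.0, 0.0])] [('cup_grip', 0.67, [501.0, 468.0, -2.0]), ('cup_grip', 0.62, [466.0, 119.0, 86.0])] [('barrel', 0.96, [505.0, 112.0, 39.0]), ('barrel', 0.55, [503.0, 129.0, 33.0]), ('barrel', 0.51, [494.0, 108.0, 27.0])]
53 ((468.2173767089844, 124.62156677246094), (15.92695140838623, 22.407617568969727), 70.65299224853516) range [455. 114.] [480. 134.] med [468.  125.7] z 0.1016
105 ((497.1276550292969, 116.4083480834961), (60.375221252441406, 83.15058898925781), 73.07981872558594) range [456.  76.] [544. 144.] med [508.7 127.2] z 0.0616
```

View pics/w3.png

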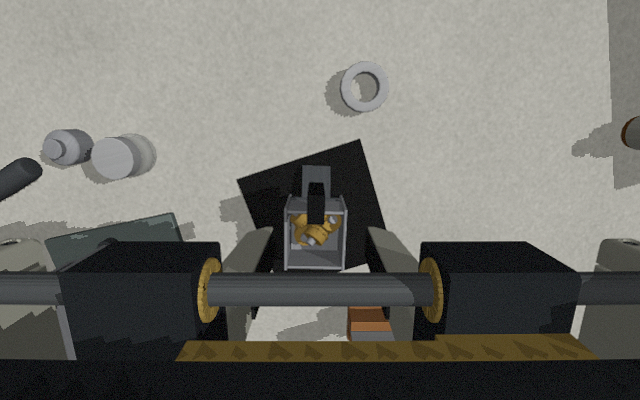

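All five barrels are in the cup (px 318,230). Handle at (466,121.5), with its y axis at about 73°. Going down to grip it.

>>> {"api": "apply_moves", "payload": {
  "commands": [0,-0.2,-2,-0.01,0.01,-0.03,5,0,-0.2,-3,0,0,0,5,0,0,-2,0,0,0,5,0,0,-1,0,0,0,5,0,0,-0.5,0,0,0,5,0,0,0,0,0,0,5]
}}

```text
t: 30.62
tool_pos: [0.4645, 0.1202, 0.0799]
orientation: [-0.454, -3.101, 0.004]
force: [-0.3, -0.3, -1.1]
opening: 0.0498
```

```bash
python3 -c "
from h import *
corr(466.5,121.5,67,74)"
```

```text
at [464.5 120.2  79.9] t 30.62 F [-0.3 -0.3 -1.1] open 49.8 q6 -1.13
shift cm [ 0.2   0.13 -1.29] rot [ 0.002 -0.008  0.012]
```

>>> {"api": "apply_moves", "payload": {
  "commands": [0.2,0.1,-0.8,0,0,0,5,0,0,-0.5,0,0,0,5,0,0,0,0,0,0,5,0,0,0,0,0,0,0.5,0,0,0,0,0,0,0.5,0,0,0,0,0,0,0.5,0,0,0,0,0,0,0.5,0,0,0,0,0,0,0.5],
  "squeeze": 50
}}

```text
t: 31.62
tool_pos: [0.4684, 0.1216, 0.0683]
orientation: [-0.455, -3.105, 0.002]
force: [-0.1, 0.5, -0.5]
opening: 0.0138
```

>>> {"api": "apply_moves", "payload": {
  "commands": [0,0,0,0,0,0,0.5,0,0,0,0,0,0,0.5]
}}

```text
t: 31.88
tool_pos: [0.4684, 0.1216, 0.0683]
orientation: [-0.455, -3.105, 0.002]
force: [-0.0, -0.2, -0.1]
opening: 0.0138
```

```bash
python3 -c "
from h import *
corr(466.5,121.5,67,74)"
```

```text
at [468.4 121.6  68.3] t 31.88 F [-0.  -0.2 -0.1] open 13.8 q6 -1.13
shift cm [-0.19 -0.01 -0.13] rot [ 0.001 -0.004  0.012]
```

Run:
```python
from h import *
for c in("top","side"):
    P,u,v,im=cloud(c);print(c)
    rect(P,.065,.073,(.45,.602,-.2,-.04))   # basket rim
    rect(P,.103,.115,(.44,.51,-.16,-.07))   # post
    rect(P,.08,.095,(.6,.66,-.2,-.04))   # guides top
    for q in("post_top","drop","seat","cleaner"):print(look(0,q,c)[:1])
cv2.imwrite("pics/top4.png",cv2.resize(cloud("top")[3][140:280,240:500],(780,420)))
```

```text
top
177 ((534.1657104492188, -119.7632827758789), (108.65576171875, 122.83296203613281), 87.48725891113281) range [ 473. -176.] [596. -63.] med [ 540.1 -146.7] z 0.0695
10 ((474.89404296875, -116.94698333740234), (6.146096706390381, 8.508150100708008), 80.74889373779297) range [ 471. -120.] [ 480. -114.] med [ 475.3 -116.5] z 0.1076
56 ((624.6365966796875, -123.53318786621094), (105.35057830810547, 23.57071304321289), 88.6925048828125) range [ 612. -176.] [637. -71.] med [ 626.9 -160.9] z 0.0856
[('post_top', 0.83, [475.0, -116.0, 110.0])]
[('drop', 0.73, [526.0, -118.0, 80.0])]
[('seat', 0.8, [627.0, -125.0, 13.0])]
[('cleaner', 0.74, [538.0, -121.0, 2.0])]
side
124 ((560.5484619140625, -116.72502136230469), (74.19690704345703, 116.019775390625), 1.0170948505401611) range [ 522. -174.] [597. -59.] med [572.5 -97.1] z 0.0691
few 0
55 ((624.4691162109375, -121.14692687988281), (110.3439712524414, 23.507308959960938), 87.7986068725586) range [ 611. -176.] [638. -66.] med [ 624.8 -159.1] z 0.0861
[]
[('drop', 0.77, [529.0, -117.0, 79.0])]
[('seat', 0.89, [627.0, -119.0, 11.0])]
[('cleaner', 0.72, [537.0, -117.0, 1.0])]
```

View pics/top4.png

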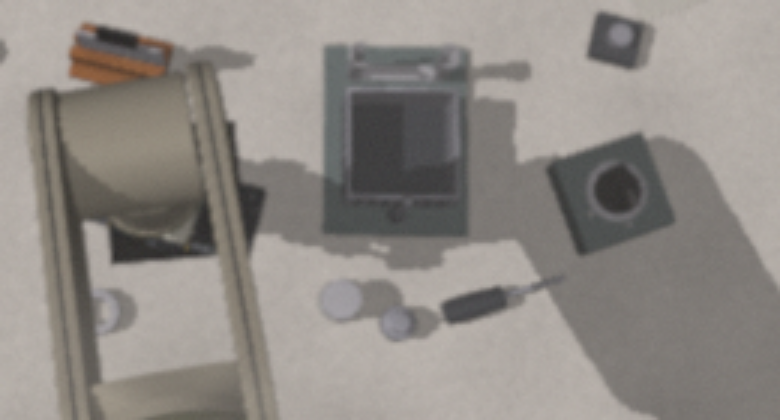

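Cleaner centre is about (540,−119) with yaw about −2°. Lifting the cup and carrying it over, turning +0.25 rad.

>>> {"api": "apply_moves", "payload": {
  "commands": [0,0,0.6,0,0,0,0.5,0,0,1.5,0,0,0,0.5,0,0,2.5,0,0,0,0.5,0,0,2.5,0,0,0,0.5,0,0,2.5,0,0,0,0.5,0,0,1.8,0,0,0,0.5,0,0,0.6,0,0,0,0.5,0,0,0,0,0,0,0.5]
}}

```text
t: 33.42
tool_pos: [0.4665, 0.1214, 0.1957]
orientation: [-0.455, -3.104, 0.003]
force: [-0.5, -0.6, -4.2]
opening: 0.0136
```

>>> {"api": "apply_moves", "payload": {
  "commands": [0,-1.2,0,0,0,0.02,0.5,0.2,-2.5,0,0,0,0.04,0.5,0.2,-3,0,0,0,0.04,0.5,0.3,-3,0,0,0,0.04,0.5,0.3,-3,0,0,0,0.04,0.5,0.3,-3,0,0,0,0.04,0.5,0.2,-2.5,0,0,0,0.02,0.5,0.1,-2,0,0,0,0,0.5]
}}

```text
t: 34.42
tool_pos: [0.4771, -0.085, 0.1871]
orientation: [-0.062, -3.123, 0.003]
force: [0.1, 0.7, -3.0]
opening: 0.0141
```

>>> {"api": "apply_moves", "payload": {
  "commands": [0,-1,0,0,0,0,0.5,0,-0.3,0,0,0,0,0.5,0,0,0,0,0,0,0.5]
}}

```text
t: 34.8
tool_pos: [0.4758, -0.0985, 0.1849]
orientation: [-0.064, -3.119, 0.001]
force: [0.6, 0.4, -3.5]
opening: 0.0136
```

Run:
```python
from h import *
corr(486.5,-117,191,88)
P,u,v,im=cloud("wrist");cv2.imwrite("pics/w5.png",im)
for q in("cup","cup_grip","drop","post_top","barrel"):print(look(0,q,"wrist")[:5])
```

```text
at [475.8 -98.5 184.9] t 34.8 F [ 0.6  0.4 -3.5] open 13.6 q6 -1.83
shift cm [ 1.07 -1.85  0.61] rot [ 0.    -0.022  0.006]
[('cup', 0.68, [515.0, -100.0, 114.0])]
[('cup_grip', 0.55, [476.0, -103.0, 201.0])]
[]
[('post_top', 0.85, [471.0, -114.0, 110.0]), ('post_top', 0.58, [642.0, 163.0, 13.0])]
[('barrel', 0.75, [474.0, -114.0, 109.0])]
```

View pics/w5.png

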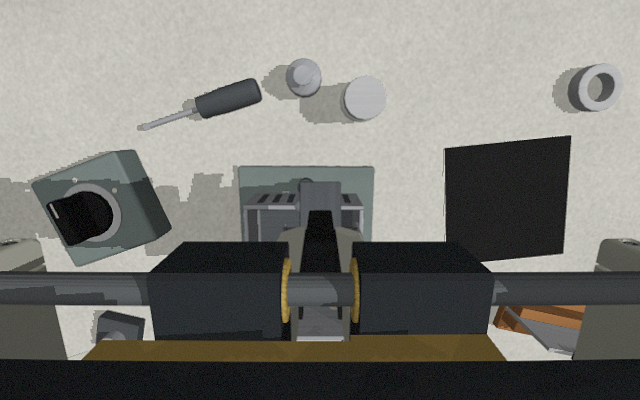

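>>> {"api": "apply_moves", "payload": {
  "commands": [0.3,-0.6,0.3,0,-0.01,0,0.5,0.5,-0.8,0.3,0,-0.01,0,0.5,0.2,-0.4,0,0,0,0,0.5,0,0,0,0,0,0,0.5,0,0,0,0,0,0,0.5]
}}

```text
t: 35.72
tool_pos: [0.4871, -0.118, 0.1922]
orientation: [0.064, 3.139, -0.002]
force: [0.1, -0.5, -2.8]
opening: 0.0137
```

Run:
```python
from h import *
corr(486.5,-117,173,88)
P,u,v,im=cloud("side");cv2.imwrite("pics/s6.png",cv2.resize(im[90:230,230:400],(680,560)))
B=(.44,.6,-.18,-.06)
rect(P,.170,.192,B)
print(look(0,"cup","side"),look(0,"cup_grip","side"))
```

```text
at [ 487.1 -118.   192.2] t 35.73 F [ 0.1 -0.5 -2.8] open 13.7 q6 -1.87
shift cm [-0.06  0.1  -1.92] rot [0.001 0.001 0.006]
300 ((517.6239013671875, -117.37530517578125), (62.63147735595703, 84.92105102539062), 86.42052459716797) range [ 475. -150.] [560. -85.] med [ 523.8 -110.3] z 0.1804
[('cup', 0.64, [528.0, -114.0, 125.0])] [('cup_grip', 0.93, [486.0, -119.0, 209.0])]
```

View pics/s6.png

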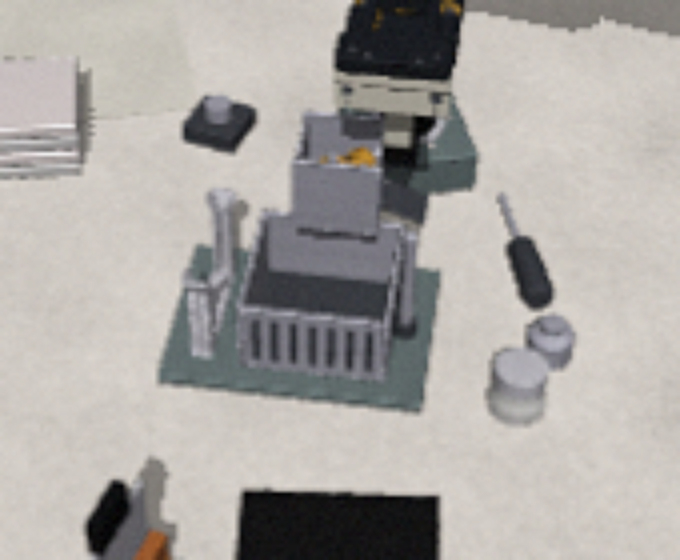

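The cup is level, barrels inside, tab over the post (px 410,200 in the crop). Lowering.

>>> {"api": "apply_moves", "payload": {
  "commands": [0,0.1,-1,0,0,0,0.5,0,0,-1,0,0,0,0.5,0,0,-1,0,0,0,0.5,0,0,-0.8,0,0,0,0.5,0,0,0,0,0,0,0.5]
}}

```text
t: 36.5
tool_pos: [0.4875, -0.1165, 0.1518]
orientation: [0.062, 3.138, -0.002]
force: [-0.3, -0.0, 2.2]
opening: 0.0136
```

Run:
```python
from h import *
corr(486.5,-117,145.5,88)
```

```text
at [ 487.5 -116.5  151.8] t 36.5 F [-0.3 -0.   2.2] open 13.6 q6 -1.87
shift cm [-0.1  -0.05 -0.63] rot [0.002 0.003 0.005]
```

>>> {"api": "apply_moves", "payload": {
  "commands": [0,0,-0.4,0,0,0,0.5,0,0,-0.3,0,0,0,0.5,0,0,0,0,0,0,0.5,0,0,0,0,0,0,0.5,0,0,0,0,0,0,0.5]
}}

```text
t: 37.12
tool_pos: [0.4894, -0.117, 0.147]
orientation: [0.062, 3.134, -0.004]
force: [0.8, 0.5, 2.7]
opening: 0.0138
```

Run:
```python
from h import *
corr(486.5,-117,145.5,88)
P,u,v,im=cloud("side");cv2.imwrite("pics/s7.png",cv2.resize(im[90:230,230:400],(680,560)))
print(look(0,"barrel","side"))
```

```text
at [ 489.4 -117.   147. ] t 37.12 F [0.8 0.5 2.7] open 13.8 q6 -1.87
shift cm [-0.29 -0.   -0.15] rot [0.003 0.007 0.005]
[('barrel', 0.57, [565.0, -135.0, 22.0]), ('barrel', 0.46, [589.0, -151.0, 27.0]), ('barrel', 0.39, [547.0, -134.0, 19.0])]
```

View pics/s7.png

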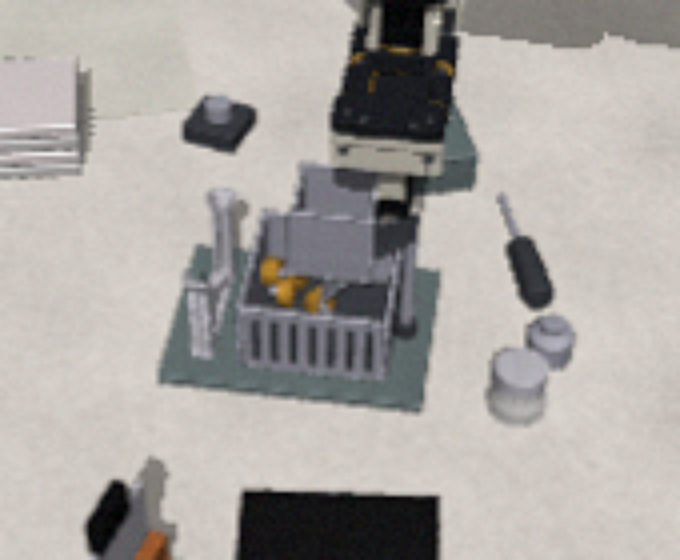

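The barrels are in the basket. Lifting, then checking that the cup is empty by weight.

>>> {"api": "apply_moves", "payload": {
  "commands": [0,0,0.6,0,0,0,0.5,0,0,1,0,0,0,0.5,0,0,1.5,0,0,0,0.5,0,0,1.8,0,0,0,0.5,0,0,1,0,0,0,0.5,0,0,0,0,0,0,0.5,0,0,0,0,0,0,0.5]
}}

```text
t: 38.1
tool_pos: [0.4882, -0.1168, 0.2094]
orientation: [0.063, 3.136, -0.004]
force: [-0.3, 0.5, -1.7]
opening: 0.014
```

Run:
```python
from h import *
corr(467.5,121.5,190,74)
f=[]
for c in("side","wrist","side","top"):read_camera(c);f.append(read_state()["force"][2])
print(np.round(f,1))
print(look(0,"barrel","side"),look(0,"barrel","top"))
```

```text
at [ 488.2 -116.8  209.4] t 38.1 F [-0.3  0.5 -1.7] open 14.0 q6 -1.87
shift cm [-2.07 23.83 -1.94] rot [ 0.003  0.005 -0.239]
[-1.3 -1.2 -2.7 -1.9]
[('barrel', 0.71, [394.0, -52.0, 3.0]), ('barrel', 0.59, [541.0, -134.0, 22.0]), ('barrel', 0.58, [567.0, -138.0, 21.0]), ('barrel', 0.51, [624.0, -120.0, 11.0]), ('barrel', 0.47, [556.0, -156.0, 22.0])] []
```

>>> {"api": "apply_moves", "payload": {
  "commands": [0,1.2,0,0,0,-0.02,0.5,-0.2,2.5,0,0,0,-0.04,0.5,-0.2,3.2,0,0,0,-0.04,0.5,-0.3,3.5,0,0,0,-0.04,0.5,-0.3,3.5,0,0,0,-0.04,0.5,-0.3,3.2,0,0,0,-0.04,0.5,-0.2,2.5,0,0,0,-0.02,0.5,-0.1,1.5,0,0,0,0,0.5]
}}

```text
t: 39.4
tool_pos: [0.4702, 0.0994, 0.2075]
orientation: [0.455, 3.107, -0.004]
force: [-1.1, -0.1, -2.1]
opening: 0.0136
```

>>> {"api": "apply_moves", "payload": {
  "commands": [0,0.8,0,0,0,0,0.5,0,0.3,0,0,0,0,0.5,0,0,0,0,0,0,0.5,0,0,0,0,0,0,0.5]
}}

```text
t: 39.9
tool_pos: [0.4705, 0.1099, 0.2071]
orientation: [0.453, 3.107, -0.006]
force: [-0.9, 0.2, -1.9]
opening: 0.0139
```

Run:
```python
from h import *
corr(467,122,80,74)
P,u,v,im=cloud("side")
print(look(0,"cup","side"),look(0,"mat","side"),look(0,"cup_grip","side"),look(0,"barrel","side"))
m=cut_out("mat","side")[0]["mask"][v,u];rect(P[m],-.001,.006,(.40,.62,.0,.22))
B=(.43,.56,.05,.18);rect(P,.17,.21,B)
```

```text
at [470.5 109.9 207.1] t 39.9 F [-0.9  0.2 -1.9] open 13.9 q6 -1.15
shift cm [ -0.35   1.21 -12.71] rot [0.004 0.001 0.011]
[('cup', 0.86, [514.0, 99.0, 140.0])] [('mat', 0.62, [504.0, 115.0, 1.0]), ('mat', 0.44, [510.0, 102.0, 140.0])] [('cup_grip', 0.85, [470.0, 107.0, 225.0])] [('barrel', 0.43, [589.0, -151.0, 26.0])]
2071 ((506.0001525878906, 116.01031494140625), (141.92160034179688, 142.89263916015625), 4.939331531524658) range [432.  40.] [579. 190.] med [506.3 120.1] z 0.0021
372 ((499.05889892578125, 105.27391052246094), (57.731937408447266, 83.07878112792969), 73.34483337402344) range [457.  69.] [546. 137.] med [511.7 122.8] z 0.1897
```

>>> {"api": "apply_moves", "payload": {
  "commands": [-0.2,0.6,-1.5,0,0,0,0.5,-0.2,0.6,-2.5,0,0,0,0.5,0,0.1,-3,0,0,0,0.5,0,0,-2.5,0,0,0,0.5,0,0,-1.5,0,0,0,0.5,0,0,-0.6,0,0,0,0.5,0,0,0,0,0,0,0.5,0,0,0,0,0,0,0.5]
}}

```text
t: 41.2
tool_pos: [0.4646, 0.1253, 0.0847]
orientation: [0.452, 3.108, -0.004]
force: [-0.4, 1.1, -1.5]
opening: 0.014
```

Run:
```python
from h import *
corr(466,124.5,68.3,74)
```

```text
at [464.6 125.3  84.7] t 41.2 F [-0.4  1.1 -1.5] open 14.0 q6 -1.12
shift cm [ 0.14 -0.08 -1.64] rot [0.003 0.001 0.01 ]
```

>>> {"api": "apply_moves", "payload": {
  "commands": [0,0,-0.6,0,0,0,0.5,0,0,-0.5,0,0,0,0.5,0,0,-0.3,0,0,0,0.5,0,0,-0.2,0,0,0,0.5,0,0,0,0,0,0,0.5,0,0,0,0,0,0,0.5]
}}

```text
t: 41.95
tool_pos: [0.4661, 0.1254, 0.0694]
orientation: [0.452, 3.105, -0.003]
force: [-0.5, -1.3, -2.4]
opening: 0.014
```

>>> {"api": "apply_moves", "payload": {
  "commands": [0,0,-0.15,0,0,0,0.5,0,0,-0.15,0,0,0,0.5,0,0,0,0,0,0,0.5]
}}

```text
t: 42.32
tool_pos: [0.4669, 0.1255, 0.0685]
orientation: [0.452, 3.103, -0.002]
force: [-0.4, 0.3, -1.8]
opening: 0.0136
```

>>> {"api": "apply_moves", "payload": {
  "commands": [0,0,-0.2,0,0,0,0.5,0,0,-0.2,0,0,0,0.5,0,0,0,0,0,0,0.5]
}}

```text
t: 42.7
tool_pos: [0.4679, 0.1257, 0.0685]
orientation: [0.451, 3.102, -0.002]
force: [-1.0, -0.2, -2.3]
opening: 0.0138
```

>>> {"api": "apply_moves", "payload": {
  "commands": [-0.1,0,-0.5,0,0,0,0.5,0,0,-0.2,0,0,0,0.5]
}}

```text
t: 42.95
tool_pos: [0.4688, 0.1258, 0.068]
orientation: [0.45, 3.099, -0.002]
force: [-12.2, -3.3, 15.6]
opening: 0.0134
```

Run:
```python
from h import *
corr(466,124.5,68.3,74)
read_camera("side");print(read_state()["force"]);read_camera("side");print(read_state()["force"],read_state()["tool_pos"])
```

```text
at [468.8 125.8  68. ] t 42.95 F [-12.2  -3.3  15.6] open 13.4 q6 -1.12
shift cm [-0.28 -0.13  0.03] rot [0.003 0.01  0.009]
[-14.15592551  -3.06707397  27.3825179 ]
[-14.82960898  -3.81083185  26.23632744] [0.46876269 0.1258396  0.06788001]
```

>>> {"api": "apply_moves", "payload": {
  "commands": [-0.1,0,0.15,0,0.005,0,0.5,0,0,0,0,0,0,0.5]
}}

```text
t: 43.3
tool_pos: [0.4678, 0.1259, 0.0693]
orientation: [0.451, 3.104, -0.003]
force: [0.0, 0.7, -2.7]
opening: 0.0138
```

>>> {"api": "apply_moves", "payload": {
  "commands": [0,0,-0.05,0,0,0,0.5,0,0,0,0,0,0,5,0,0,0,0,0,0,5,0,0,0,0,0,0,5,0,0,3,0,0,0,5,0,0,4,0,0,0,5,0,0,3,0,0,0,5,0,0,0,0,0,0,5],
  "squeeze": 40
}}

```text
t: 44.3
tool_pos: [0.4668, 0.1257, 0.1699]
orientation: [0.451, 3.105, -0.004]
force: [0.6, 0.1, 0.9]
opening: 0.0498
```

Run:
```python
from h import *
corr(466,124.5,68.3,74)
P,u,v,im=cloud("wrist");cv2.imwrite("pics/w8.png",im)
B=(.42,.56,.06,.17);rect(P,.096,.106,B)
print(look(0,"cup","wrist"),look(0,"barrel","wrist"))
P,u,v,im=cloud("side")
B=(.42,.56,.06,.17);rect(P,.096,.106,B);rect(P,.057,.067,B)
print(look(0,"cup","side"))
for c in("side","top"):
  read_camera(c)
  for q in("screen",):print(c,look(0,q,c),look(0,q,c,find_in)[:1])
  P,u,v,im=cloud(c)
  S=(.58,.71,.10,.22)
  rect(P,.100,.125,S);rect(P,.030,.043,S)
```

```text
at [466.8 125.7 169.9] t 44.3 F [0.6 0.1 0.9] open 49.8 q6 -1.12
shift cm [ -0.08  -0.12 -10.16] rot [0.003 0.003 0.009]
580 ((465.4393310546875, 124.82615661621094), (14.027457237243652, 24.294004440307617), 73.14038848876953) range [452. 116.] [478. 135.] med [464.4 125. ] z 0.1019
[('cup', 0.98, [505.0, 111.0, -2.0])] []
60 ((467.24688720703125, 127.31671142578125), (16.166078567504883, 24.311479568481445), 70.82766723632812) range [455. 118.] [480. 138.] med [467.7 128.8] z 0.1009
141 ((495.92535400390625, 118.8344497680664), (61.855770111083984, 83.10994720458984), 73.71017456054688) range [455.  81.] [543. 151.] med [505.8 131.4] z 0.0614
[('cup', 0.69, [507.0, 118.0, 0.0])]
side [('screen', 0.17, [475.0, -113.0, 112.0])] [('screen', 0.56, [648.0, 166.0, 76.0])]
94 ((645.9605712890625, 163.80007934570312), (40.06501007080078, 10.432705879211426), 74.58267211914062) range [636. 144.] [655. 184.] med [645.2 167.2] z 0.1135
264 ((643.6073608398438, 168.76275634765625), (101.48155212402344, 30.521881103515625), 72.45623016357422) range [621. 121.] [672. 220.] med [641.8 180.5] z 0.0376
top [('screen', 0.67, [647.0, 162.0, 10.0]), ('screen', 0.45, [368.0, -111.0, 0.0])] [('screen', 0.67, [451.0, 142.0, 1.0])]
60 ((646.5651245117188, 158.99508666992188), (39.259033203125, 11.856901168823242), 74.45286560058594) range [637. 140.] [656. 179.] med [645.9 157.9] z 0.1137
31 ((661.8668212890625, 197.97409057617188), (28.261438369750977, 34.824642181396484), 5.69051456451416) range [646. 179.] [675. 214.] med [652.2 201.3] z 0.0383
```

View pics/w8.png

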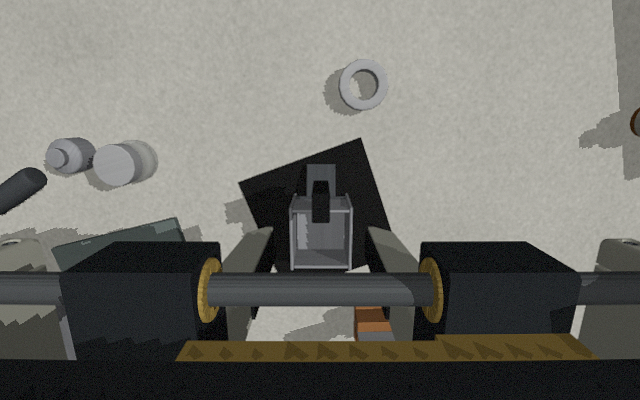

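The cup stands empty and upright at the mat's middle. Next is the screen: block centre about (646,160.5), long axis at 74.5°, so the jaw needs to be at −15.5°.

>>> {"api": "apply_moves", "payload": {
  "commands": [0.5,0.1,1,0,0,-0.1,5,1.5,0.4,1,0,0,-0.17,5,2.2,0.4,0,0,0,-0.17,5,2.2,0.4,0,0,0,-0.17,5,2.2,0.4,0,0,0,-0.17,5,2.2,0.4,0,0,0,-0.17,5,2.2,0.4,0,0,0,-0.17,5,2,0.4,0,0,0,-0.17,5]
}}

```text
t: 45.95
tool_pos: [0.6188, 0.1552, 0.1875]
orientation: [-2.273, -2.164, 0.002]
force: [-0.0, 0.8, 0.3]
opening: 0.05
```

>>> {"api": "apply_moves", "payload": {
  "commands": [1.2,0.3,0,0,0,-0.12,5,0.6,0.1,0,0,0,-0.07,5,0,0,0,0,0,0,5,0,0,0,0,0,0,5]
}}

```text
t: 46.45
tool_pos: [0.6382, 0.1594, 0.1862]
orientation: [-2.473, -1.931, 0.004]
force: [-0.5, 0.3, -0.2]
opening: 0.0501
```

Run:
```python
from h import *
corr(646,160.5,84,-15.5)
P,u,v,im=cloud("wrist");cv2.imwrite("pics/w9.png",im)
S=(.58,.71,.10,.22);rect(P,.105,.122,S);rect(P,.030,.043,S)
print(look(0,"screen","wrist"))
```

```text
at [638.2 159.4 186.2] t 46.45 F [-0.5  0.3 -0.2] open 50.1 q6 0.41
shift cm [  0.78   0.11 -10.22] rot [-0.002 -0.004 -0.026]
663 ((644.2320556640625, 161.7183380126953), (39.77951431274414, 10.024832725524902), 74.55018615722656) range [635. 142.] [654. 182.] med [644.6 163.1] z 0.115
1952 ((645.2274169921875, 165.98191833496094), (99.9717788696289, 30.57505989074707), 74.4806900024414) range [618. 114.] [673. 218.] med [646.4 176.3] z 0.0381
[('screen', 0.6, [643.0, 160.0, 11.0])]
```

>>> {"api": "apply_moves", "payload": {
  "commands": [0.3,0.1,-1,0,0,-0.02,5,0.3,0.1,-2.3,0,0,0,5,0.1,0,-2.5,0,0,0,5,0,0,-2,0,0,0,5,0,0,-1,0,0,0,5,0,0,-0.4,0,0,0,5,0,0,0,0,0,0,5]
}}

```text
t: 47.42
tool_pos: [0.645, 0.1616, 0.0904]
orientation: [-2.495, -1.903, 0.002]
force: [-1.1, 0.5, 0.1]
opening: 0.0502
```

Run:
```python
from h import *
corr(645,161,84,-15.5)
```

```text
at [645.  161.6  90.4] t 47.42 F [-1.1  0.5  0.1] open 50.2 q6 0.43
shift cm [-0.   -0.06 -0.64] rot [-0.002 -0.003 -0.003]
```

>>> {"api": "apply_moves", "payload": {
  "commands": [0,0,-0.4,0,0,0,5,0,0,-0.2,0,0,0,5,0,0,0,0,0,0,0.5,0,0,0,0,0,0,0.5,0,0,0,0,0,0,0.5,0,0,0,0,0,0,0.5,0,0,0,0,0,0,0.5,0,0,0,0,0,0,0.5],
  "squeeze": 25
}}

```text
t: 48.42
tool_pos: [0.6464, 0.1621, 0.0869]
orientation: [-2.496, -1.904, -0.004]
force: [-0.9, 0.0, 0.3]
opening: 0.01
```

Run:
```python
from h import *
corr(645,161,84,-15.5)
```

```text
at [646.4 162.1  86.9] t 48.42 F [-0.9  0.   0.3] open 10.0 q6 0.43
shift cm [-0.14 -0.11 -0.29] rot [-0.003  0.    -0.003]
```

>>> {"api": "apply_moves", "payload": {
  "commands": [0,0,0.8,0,0,0,0.5,0,0,1.5,0,0,0,0.5,0,0,2.5,0,0,0,0.5,0,0,2.5,0,0,0,0.5,0,0,1.8,0,0,0,0.5,0,0,0.7,0,0,0,0.5,0,0,0,0,0,0,0.5]
}}

```text
t: 49.3
tool_pos: [0.6469, 0.1618, 0.1922]
orientation: [-2.498, -1.905, -0.007]
force: [-0.4, 0.1, -1.4]
opening: 0.0099
```

>>> {"api": "apply_moves", "payload": {
  "commands": [0,-1.5,0,0,0,0.02,0.5,-0.2,-3,0,0,0,0.04,0.5,-0.3,-3.8,0,0,0,0.04,0.5,-0.4,-4,0,0,0,0.04,0.5,-0.4,-4,0,0,0,0.04,0.5,-0.3,-3.8,0,0,0,0.04,0.5,-0.3,-3.3,0,0,0,0.02,0.5,-0.2,-2.5,0,0,0,0,0.5]
}}

```text
t: 50.3
tool_pos: [0.6192, -0.1021, 0.1806]
orientation: [-2.23, -2.196, 0.01]
force: [0.2, -0.7, -1.0]
opening: 0.0101
```

>>> {"api": "apply_moves", "payload": {
  "commands": [0,-1.5,0,0,0,0,0.5,0,-0.6,0,0,0,0,0.5,0,0,0,0,0,0,0.5,0,0,0,0,0,0,0.5]
}}

```text
t: 50.8
tool_pos: [0.6181, -0.1236, 0.1779]
orientation: [-2.228, -2.192, 0.012]
force: [-0.6, -0.2, -0.9]
opening: 0.0098
```

Run:
```python
from h import *
corr(625,-122,185,-2)
np.savez("w10.npz",P=cloud("wrist")[0])
P,u,v,im=cloud("wrist");cv2.imwrite("pics/w10.png",im)
G=(.55,.70,-.22,-.03);rect(P,.08,.092,G);rect(P,.08,.092,(.55,.70,-.22,-.14));rect(P,.08,.092,(.55,.70,-.11,-.03))
print(look(0,"seat","wrist"),look(0,"screen","wrist"))
```

```text
at [ 618.1 -123.6  177.9] t 50.8 F [-0.6 -0.2 -0.9] open 9.8 q6 -0.26
shift cm [0.69 0.16 0.71] rot [-0.006 -0.017 -0.018]
376 ((624.379638671875, -74.86160278320312), (16.761850357055664, 23.95964241027832), 86.38701629638672) range [612. -84.] [636. -67.] med [625.8 -73.3] z 0.0869
few 0
376 ((624.379638671875, -74.86160278320312), (16.761850357055664, 23.95964241027832), 86.38701629638672) range [612. -84.] [636. -67.] med [625.8 -73.3] z 0.0869
[('seat', 0.67, [623.0, -124.0, 12.0]), ('seat', 0.22, [557.0, -158.0, 20.0])] [('screen', 0.95, [613.0, -125.0, 104.0])]
```

View pics/w10.png

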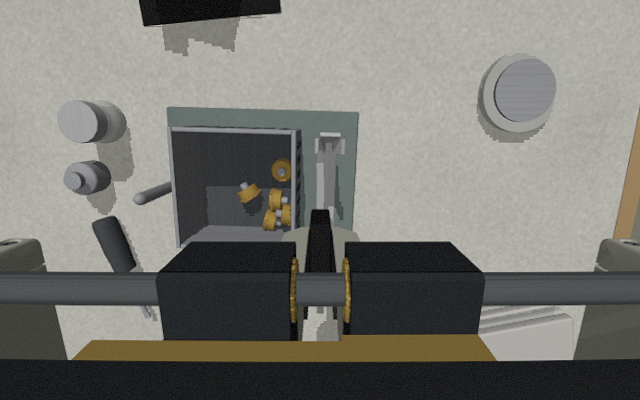

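All five barrels are in the basket (around px 275,200). The near guide is hidden, so I'm shifting −y to see both guides with the wrist camera.

>>> {"api": "apply_moves", "payload": {
  "commands": [0.2,-1.5,0.5,0,0,0,0.5,0.2,-3,0.5,0,-0.01,0,0.5,0.1,-2.5,0,0,-0.01,0,0.5,0,-1.5,0,0,0,0,0.5,0,-0.5,0,0,0,0,0.5,0,0,0,0,0,0,0.5,0,0,0,0,0,0,0.5]
}}

```text
t: 51.88
tool_pos: [0.624, -0.218, 0.1904]
orientation: [2.237, 2.205, 0.011]
force: [-0.5, 0.5, -0.8]
opening: 0.01
```

Run:
```python
from h import *
corr(625,-122,185,-2)
P,u,v,im=cloud("wrist");cv2.imwrite("pics/w11.png",im)
for z in((.083,.092),(.072,.080)):
  for g in((.60,.65,-.18,-.145),(.60,.65,-.10,-.05),(.60,.65,-.19,-.05)):rect(P,*z,g)
print(look(0,"seat","wrist"))
# held screen as seen
rect(P,.10,.19,(.60,.65,-.26,-.15))
```

```text
at [ 624.  -218.   190.4] t 51.88 F [-0.5  0.5 -0.8] open 10.0 q6 -0.4
shift cm [ 0.1   9.6  -0.54] rot [-0.004  0.006 -0.02 ]
293 ((619.7447509765625, -168.94281005859375), (16.724285125732422, 23.701833724975586), 89.13446807861328) range [ 608. -177.] [ 632. -160.] med [ 618.8 -169.8] z 0.0871
403 ((624.5198974609375, -75.34369659423828), (16.742706298828125, 23.403472900390625), 87.78144836425781) range [613. -84.] [636. -67.] med [625.4 -73.2] z 0.0872
696 ((622.0701293945312, -121.9771957397461), (110.25318908691406, 23.78722381591797), 87.23175811767578) range [ 608. -177.] [636. -67.] med [623.1 -81.2] z 0.0871
79 ((619.2830810546875, -165.3737030029297), (10.174078941345215, 13.819344520568848), 84.73944854736328) range [ 613. -171.] [ 626. -160.] med [ 618.7 -167.5] z 0.078
158 ((623.905029296875, -77.76454162597656), (12.323078155517578, 16.15960693359375), 87.51856994628906) range [616. -84.] [632. -71.] med [623.7 -76.4] z 0.0775
237 ((621.0578002929688, -121.10807800292969), (99.05097961425781, 16.152904510498047), 86.04302215576172) range [ 613. -171.] [632. -71.] med [622.2 -81.6] z 0.0778
[('seat', 0.78, [620.0, -125.0, 13.0]), ('seat', 0.53, [358.0, -114.0, -1.0]), ('seat', 0.21, [541.0, -116.0, 2.0])]
125 ((623.80859375, -186.71051025390625), (25.67261505126953, 3.910494804382324), 89.29927825927734) range [ 622. -200.] [ 626. -174.] med [ 624.  -174.1] z 0.1813
```

View pics/w11.png

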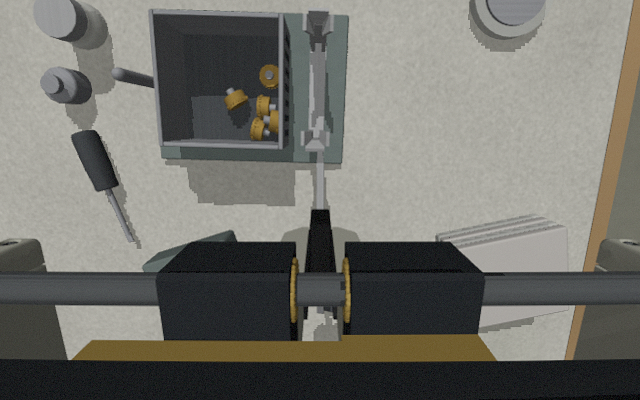

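Both guides are visible (px 318,28 and 317,140). Guide midpoint (622,−122) in the wrist frame, yaw about −2.8°. Held screen centre is about 1 mm to −y of the tool.

>>> {"api": "apply_moves", "payload": {
  "commands": [0,1.2,0,0,0,-0.01,0.5,0,2.5,0,0,0,-0.015,0.5,0,2.8,0,0,0,-0.01,0.5,0,1.8,0,0,0,0,0.5,0,0.7,0,0,0,0,0.5,0,0,0,0,0,0,0.5,0,0,0,0,0,0,0.5]
}}

```text
t: 52.85
tool_pos: [0.6239, -0.1214, 0.1905]
orientation: [2.275, 2.166, 0.011]
force: [0.3, 0.4, -0.5]
opening: 0.0097
```

Run:
```python
from h import *
corr(623.8,-121.3,167,-2.8)
```

```text
at [ 623.9 -121.4  190.5] t 52.85 F [ 0.3  0.4 -0.5] open 9.7 q6 -0.23
shift cm [-0.01  0.01 -2.35] rot [-0.004  0.006  0.   ]
```

>>> {"api": "apply_moves", "payload": {
  "commands": [0,0,-0.8,0,0,0,0.5,0,0,-1,0,0,0,0.5,0,0,-1,0,0,0,0.5,0,0,-0.7,0,0,0,0.5,0,0,0,0,0,0,0.5]
}}

```text
t: 53.48
tool_pos: [0.6229, -0.1232, 0.1514]
orientation: [-2.277, -2.163, -0.009]
force: [-0.2, 0.6, -0.4]
opening: 0.0096
```

Run:
```python
from h import *
corr(623.8,-121.3,140,-2.8)
```

```text
at [ 622.9 -123.2  151.4] t 53.48 F [-0.2  0.6 -0.4] open 9.6 q6 -0.23
shift cm [ 0.09  0.19 -1.14] rot [-0.005  0.003  0.003]
```

>>> {"api": "apply_moves", "payload": {
  "commands": [0.05,0.15,-0.3,0,0,0,0.5,0,0.05,-0.5,0,0,0,0.5,0,0,0,0,0,0,0.5]
}}

```text
t: 53.85
tool_pos: [0.6238, -0.1211, 0.1434]
orientation: [-2.277, -2.163, -0.01]
force: [0.1, 0.6, -0.8]
opening: 0.0097
```

Run:
```python
from h import *
corr(623.8,-121.3,130,-2.8)
```

```text
at [ 623.8 -121.1  143.4] t 53.85 F [ 0.1  0.6 -0.8] open 9.7 q6 -0.23
shift cm [ 0.   -0.02 -1.34] rot [-0.005  0.004  0.003]
```

>>> {"api": "apply_moves", "payload": {
  "commands": [0,0,-0.5,0,0,0,0.5,0,0.05,-0.6,0,0,0,0.5,0,0.05,-0.6,0,0,0,0.5,0,0,0,0,0,0,0.5]
}}

```text
t: 54.35
tool_pos: [0.6236, -0.12, 0.1253]
orientation: [-2.277, -2.163, -0.009]
force: [0.2, -0.4, -0.9]
opening: 0.0097
```

Run:
```python
from h import *
corr(623.8,-121.3,89,-2.8)
```

```text
at [ 623.6 -120.   125.3] t 54.35 F [ 0.2 -0.4 -0.9] open 9.7 q6 -0.22
shift cm [ 0.02 -0.13 -3.63] rot [-0.005  0.004  0.002]
```

>>> {"api": "apply_moves", "payload": {
  "commands": [0,-0.1,-0.5,0,0,0,0.5,0,0,-0.7,0,0,0,0.5,0,0,-0.7,0,0,0,0.5,0,0,-0.6,0,0,0,0.5,0,0,-0.3,0,0,0,0.5,0,0,0,0,0,0,0.5]
}}

```text
t: 55.1
tool_pos: [0.6235, -0.1211, 0.095]
orientation: [-2.277, -2.163, -0.009]
force: [-0.6, 0.1, -0.8]
opening: 0.01
```

Run:
```python
from h import *
corr(623.8,-121.3,89,-2.8)
```

```text
at [ 623.5 -121.1   95. ] t 55.1 F [-0.6  0.1 -0.8] open 10.0 q6 -0.23
shift cm [ 0.03 -0.02 -0.6 ] rot [-0.005  0.004  0.003]
```

>>> {"api": "apply_moves", "payload": {
  "commands": [0,0,-0.3,0,0,0,0.5,0,0,-0.3,0,0,0,0.5,0,0,-0.2,0,0,0,0.5,0,0,0,0,0,0,0.5]
}}

```text
t: 55.6
tool_pos: [0.6241, -0.1211, 0.0889]
orientation: [2.277, 2.164, 0.01]
force: [-0.2, 0.0, -1.4]
opening: 0.01
```

>>> {"api": "apply_moves", "payload": {
  "commands": [0,0,-0.3,0,0,0,0.5,0,0,-0.3,0,0,0,0.5]
}}

```text
t: 55.85
tool_pos: [0.6245, -0.1212, 0.0887]
orientation: [2.276, 2.163, 0.011]
force: [-15.0, 4.0, 24.1]
opening: 0.0097
```

Firm contact at the expected height, so the screen is home. Releasing it and going up.

>>> {"api": "apply_moves", "payload": {
  "commands": [0,0,0.1,0,0,0,0.5,0,0,0,0,0,0,3,0,0,0,0,0,0,3,0,0,0,0,0,0,3,0,0,1,0,0,0,3,0,0,2.5,0,0,0,3,0,0,3.5,0,0,0,3,0,0,2,0,0,0,3]
}}

```text
t: 56.85
tool_pos: [0.6235, -0.1209, 0.1814]
orientation: [-2.277, -2.164, -0.009]
force: [-0.8, 0.1, 0.5]
opening: 0.03
```

Run:
```python
from h import *
corr(490,-337,150,0)
P,u,v,im=cloud("side");S=(.59,.66,-.19,-.05)
print(look(0,"screen","side"));rect(P,.095,.125,S)
P,u,v,im=cloud("wrist");rect(P,.1,.125,S)
for c in("top","side"):
  P,u,v,im=cloud(c)
  rect(P,.072,.09,(.44,.54,-.39,-.28)); rect(P,.036,.044,(.42,.56,-.41,-.26))
  print(look(0,"knob_grip",c)[:1])
```

```text
at [ 623.5 -120.9  181.4] t 56.85 F [-0.8  0.1  0.5] open 30.0 q6 -0.23
shift cm [-13.35 -21.61  -3.14] rot [-0.004  0.004  0.051]
[('screen', 0.5, [626.0, -120.0, 14.0])]
63 ((624.7473754882812, -120.28004455566406), (43.339820861816406, 9.877731323242188), 87.38777923583984) range [ 620. -142.] [630. -98.] med [ 623.6 -111.4] z 0.1149
714 ((623.3091430664062, -121.58722686767578), (39.69234085083008, 9.942657470703125), 87.33214569091797) range [ 618. -142.] [ 629. -102.] med [ 623.6 -119.5] z 0.117
73 ((488.4629211425781, -336.0111999511719), (43.09016036987305, 14.421833992004395), 14.444690704345703) range [ 468. -346.] [ 510. -326.] med [ 490.4 -335.6] z 0.0804
709 ((488.10614013671875, -335.7554016113281), (99.90533447265625, 99.46470642089844), 16.41994857788086) range [ 429. -395.] [ 547. -281.] med [ 484.3 -332.6] z 0.0401
[('knob_grip', 0.65, [489.0, -334.0, 67.0])]
58 ((489.2113952636719, -330.8387756347656), (43.71087646484375, 15.54527473449707), 11.828679084777832) range [ 468. -341.] [ 511. -319.] med [ 489.4 -329.2] z 0.08
359 ((488.89105224609375, -332.1771545410156), (99.51408386230469, 103.93984985351562), 17.173233032226562) range [ 430. -395.] [ 550. -271.] med [ 489.9 -312.5] z 0.0405
[('knob_grip', 0.71, [491.0, -335.0, 71.0])]
```

The screen's top is at 117 mm (14 + 103), so it's seated. Next the knob: about (489,−334.5), bar at about 15°, so the jaw goes to −75°.

>>> {"api": "apply_moves", "payload": {
  "commands": [-0.7,-1.2,0,0,0,-0.1,4,-1.8,-2.8,-0.5,0,0,-0.17,4,-2.2,-3.4,-0.5,0,0,-0.17,4,-2.2,-3.4,-0.5,0,0,-0.17,4,-2.2,-3.4,-0.3,0,0,-0.17,4,-2,-3.2,0,0,0,-0.17,4,-1.3,-2.3,0,0,0,-0.17,4,-0.7,-1.2,0,0,0,-0.1,4]
}}

```text
t: 58.2
tool_pos: [0.4808, -0.3307, 0.1454]
orientation: [-3.096, -0.41, 0.002]
force: [-0.6, -0.4, -0.1]
opening: 0.04
```

>>> {"api": "apply_moves", "payload": {
  "commands": [-0.3,-0.5,0,0,0,-0.04,4,0,0,0,0,0,0,4,0,0,0,0,0,0,4]
}}

```text
t: 58.58
tool_pos: [0.4765, -0.3351, 0.1428]
orientation: [-3.1, -0.347, 0.005]
force: [1.0, 0.1, 0.6]
opening: 0.0398
```

Run:
```python
from h import *
corr(489,-334.5,100,-75)
P,u,v,im=cloud("wrist");cv2.imwrite("pics/w12.png",im)
rect(P,.072,.09,(.44,.54,-.39,-.28)); rect(P,.036,.044,(.42,.56,-.41,-.26))
print(look(0,"knob_grip","wrist")[:2])
```

```text
at [ 476.5 -335.1  142.8] t 58.58 F [1.  0.1 0.6] open 39.8 q6 0.64
shift cm [ 1.25  0.06 -4.28] rot [-0.021 -0.006  0.039]
1057 ((487.6859130859375, -335.5188293457031), (43.60904312133789, 13.942973136901855), 17.120824813842773) range [ 466. -348.] [ 510. -324.] med [ 489.  -335.2] z 0.0809
9453 ((487.61419677734375, -335.4147644042969), (99.65486145019531, 100.0144271850586), 17.22466278076172) range [ 429. -396.] [ 549. -275.] med [ 498.6 -333.2] z 0.0402
[('knob_grip', 0.71, [489.0, -336.0, 72.0])]
```

View pics/w12.png

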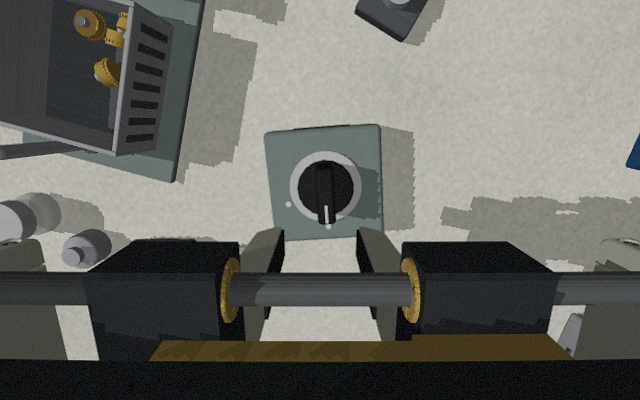

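Knob bar at px (325,185), centred at (488.5,−335) and pointing along 17°.

>>> {"api": "apply_moves", "payload": {
  "commands": [0.4,0,-1,-0.01,0,0.03,4,0.6,0,-2,-0.01,0,0.03,4,0.2,0,-2,0,0,0.01,4,0,0,-1.2,0,0,0,4,0,0,-0.6,0,0,0,4,0,0,0,0,0,0,4,0,0,0,0,0,0,4]
}}

```text
t: 59.55
tool_pos: [0.4901, -0.3337, 0.0713]
orientation: [-3.106, -0.472, 0.009]
force: [0.6, -0.7, -0.6]
opening: 0.0403
```

Run:
```python
from h import *
corr(489,-335,54,-73)
```

```text
at [ 490.1 -333.7   71.3] t 59.55 F [ 0.6 -0.7 -0.6] open 40.3 q6 0.59
shift cm [-0.11 -0.13 -1.73] rot [ 0.001 -0.006 -0.005]
```

>>> {"api": "apply_moves", "payload": {
  "commands": [-0.1,-0.1,-0.8,0,0,0,4,0,0,-0.6,0,0,0,4,0,0,-0.2,0,0,0,4,0,0,0,0,0,0,4,0,0,0,0,0,0,0.5,0,0,0,0,0,0,0.5,0,0,0,0,0,0,0.5,0,0,0,0,0,0,0.5],
  "squeeze": 30
}}

```text
t: 60.55
tool_pos: [0.4893, -0.3344, 0.0557]
orientation: [-3.105, -0.471, 0.007]
force: [-1.3, 2.5, 1.2]
opening: 0.014
```

>>> {"api": "apply_moves", "payload": {
  "commands": [0,0,0,0,0,0,0.5,0,0,0,0,0,-0.05,0.5,0,0,0,0,0,-0.08,0.5,0,0,0,0,0,-0.08,0.5,0,0,0,0,0,0,0.5]
}}

```text
t: 61.18
tool_pos: [0.4894, -0.3347, 0.0557]
orientation: [-3.138, -0.136, 0.007]
force: [-1.2, 1.7, 0.6]
opening: 0.014
```

Run:
```python
from h import *
corr(489,-335,54,-73);print(read_state()["wrist_torque"])
```

```text
at [ 489.4 -334.7   55.7] t 61.17 F [-1.2  1.7  0.6] open 14.0 q6 0.8
shift cm [-0.04 -0.03 -0.17] rot [ 0.    -0.005  0.21 ]
[0.3137106  0.28880957 0.0824596 ]
```

Turned 0.21 rad with low forces. Continuing towards 1.2.

>>> {"api": "apply_moves", "payload": {
  "commands": [0,0,0,0,0,-0.1,0.5,0,0,0,0,0,-0.12,0.5,0,0,0,0,0,-0.12,0.5,0,0,0,0,0,-0.12,0.5,0,0,0,0,0,-0.12,0.5,0,0,0,0,0,-0.1,0.5,0,0,0,0,0,-0.06,0.5,0,0,0,0,0,0,0.5]
}}

```text
t: 62.18
tool_pos: [0.489, -0.3359, 0.0557]
orientation: [-2.972, 1.019, 0.007]
force: [-0.5, 1.6, 0.5]
opening: 0.0141
```

Run:
```python
from h import *
corr(489,-335,54,-73);print(read_state()["wrist_torque"])
```

```text
at [ 489.  -335.9   55.7] t 62.17 F [-0.5  1.6  0.5] open 14.1 q6 1.54
shift cm [-0.    0.09 -0.17] rot [ 0.    -0.005  0.957]
[ 0.39225917  0.19545714 -0.12687699]
```

>>> {"api": "apply_moves", "payload": {
  "commands": [0,0,0,0,0,-0.1,0.5,0,0,0,0,0,-0.08,0.5,0,0,0,0,0,-0.05,0.5,0,0,0,0,0,0,0.5]
}}

```text
t: 62.68
tool_pos: [0.4888, -0.3362, 0.0557]
orientation: [-2.838, 1.347, 0.007]
force: [-1.5, 1.5, 0.9]
opening: 0.0139
```

Run:
```python
from h import *
corr(489,-335,54,-73);print(read_state()["wrist_torque"])
```

```text
at [ 488.8 -336.2   55.7] t 62.67 F [-1.5  1.5  0.9] open 13.9 q6 1.77
shift cm [ 0.02  0.12 -0.17] rot [ 0.    -0.005  1.183]
[ 0.35290166  0.23886937 -0.15703966]
```

Turned 1.18 rad, at the stop. Releasing, going up and doing the final checks.

>>> {"api": "apply_moves", "payload": {
  "commands": [0,0,0,0,0,0,4,0,0,0,0,0,0,4,0,0,0,0,0,0,4,0,0,1.5,0,0,0,4,0,0,3.5,0,0,0,4,0,0,4,0,0,0,4,0,0,3,0,0,0,4,0,0,0,0,0,0,4]
}}

```text
t: 63.68
tool_pos: [0.4891, -0.3369, 0.1837]
orientation: [2.841, -1.338, -0.001]
force: [0.4, -0.5, -0.6]
opening: 0.0403
```

Run:
```python
from h import *
corr(489,-335,54,-73)
P,u,v,im=cloud("wrist")
rect(P,.072,.09,(.44,.54,-.39,-.28))
P,u,v,b=cloud("side")
rect(P,.072,.09,(.44,.54,-.39,-.28))
rect(P,.095,.125,(.59,.66,-.19,-.05))
for q in("barrel","cup","screen","jar","weight","anvil","holder","loupe","oil"):print(look(0,q,"side")[:6])
cv2.imwrite("pics/f.png",np.hstack([cv2.resize(im,(400,250)),cv2.resize(b[90:290,200:400],(400,400))[:250*400//400]]) if 0 else cv2.resize(b[80:290,190:410],(770,590)))
```

```text
at [ 489.1 -336.9  183.7] t 63.67 F [ 0.4 -0.5 -0.6] open 40.3 q6 1.76
shift cm [-1.000e-02  1.900e-01 -1.297e+01] rot [ 1.000e-03 -1.000e-03  1.177e+00]
752 ((487.89337158203125, -336.4184265136719), (13.823959350585938, 43.331031799316406), 37.88457489013672) range [ 471. -356.] [ 505. -317.] med [ 488.6 -337.6] z 0.081
50 ((487.50634765625, -332.28216552734375), (17.62311363220215, 41.43012237548828), 34.06888198852539) range [ 474. -348.] [ 505. -312.] med [ 488.1 -329.5] z 0.0809
64 ((625.4071044921875, -119.98734283447266), (43.80330276489258, 10.805584907531738), 86.2867431640625) range [ 620. -142.] [631. -98.] med [ 624.1 -112. ] z 0.1145
[('barrel', 0.59, [564.0, -135.0, 22.0]), ('barrel', 0.53, [546.0, -135.0, 22.0]), ('barrel', 0.5, [552.0, -159.0, 24.0]), ('barrel', 0.46, [588.0, -154.0, 27.0])]
[('cup', 0.6, [506.0, 116.0, 0.0]), ('cup', 0.43, [589.0, -151.0, 26.0])]
[('screen', 0.64, [625.0, -124.0, 12.0])]
[('jar', 0.78, [391.0, -54.0, -1.0])]
[('weight', 0.48, [364.0, -111.0, -1.0])]
[('anvil', 0.64, [655.0, -357.0, 5.0])]
[('holder', 0.74, [467.0, 127.0, 85.0]), ('holder', 0.5, [385.0, 191.0, -2.0]), ('holder', 0.19, [537.0, -120.0, -0.0])]
[('loupe', 0.56, [662.0, 338.0, 1.0])]
[('oil', 0.64, [498.0, 465.0, 3.0])]
```

View pics/f.png

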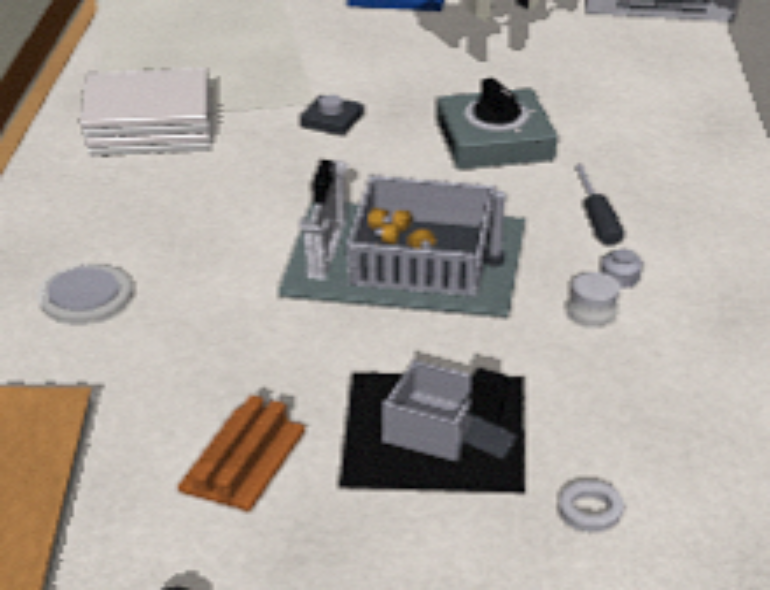

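The knob now reads 17.1° − (−52.1°) = 1.21 rad, the run position. The final view shows everything in place, so I'm handing in.

```bash
python3 -c "
from plant import *
print(close_job())"
```

```text
the job is handed in; nothing more can be done
None
```

I finished the whole job in the order asked and handed it in at about 64 s; no verdict was reported.

- **Barrels:** There were five on the bench. I collected all five in the cup and dropped them into the basket from the post. The wrist pictures show all five there. The final side view finds only four, because they lie bunched together, but none are left on the bench or in the cup. My first grasp missed and slid one barrel about 15 mm, and another was found about 3 cm from where it first stood, so I located each again before picking it up.
- **Cup:** It stands empty and upright, about 2 mm from the mat's middle. It took a firm push of about 27 N on the mat before I released it.
- **Screen:** It is fully home in the guides. It met the floor at the expected height with about 24 N, and its top measured 115–117 mm above the bench (117 expected).
- **Timer knob:** It is past the click in the run position. The bar turned 1.21 rad between pictures, against 1.2 expected, and stayed there after I let go.
- **Other things:** The loupe, jar, ring, block, bottle and weight read within about 5 mm of their first readings. I checked the screwdriver only by eye in the final picture.

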